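# Seat the bread-cutting tile in the corner of its base

## Robot

A 6-joint arm with a two-finger parallel gripper is mounted at the origin on the work surface. World frame = base frame: x ahead of the robot, y to its left, z up, the work surface at z = 0. Lengths are in mm, angles in degrees, forces in N, time in s.
With the tool pointing down it reaches from about 225 to 725 mm from the base axis. Payload 3.1 kg.
Tool frame: the origin (TCP) lies midway between the tips of the shut fingers; the grasp point (between the pads) lies 19 mm behind it (env.hold_point_z is the distance from the TCP to the grasp point, in mm); z points along the fingers, y is the direction in which the jaws open and shut (so a half turn about z gives the same grasp; the last joint's range is limited). The gripper opens to 85 mm and grips with 20 to 120 N. Pads are 22 mm wide; open, the fingers measure 114 mm over their backs; the gripper's body (76 mm by 85 mm) begins 54 mm behind the grasp point. The pads swing forward as they close: fully open they stand 13 mm farther back than shut.
Start: joints at [60.917, 2.75, 5.684, 92.934, 0, 82.678], TCP at [194.642, 487.577, 198.212] pointing down, gripper open.
Joint ranges: [-166.93, 166.93], [-56.73, 111.36], [-69.38, 81.34], [-121.58, 131.49], [-85.45, 84.26], [-180, 180]. Speed limits (degrees/s): [159.86, 159.86, 180, 180, 180, 180].

## Interface

Orientations are given as [roll, pitch, yaw] about the fixed x, y, z axes, in that order (R = Rz(yaw) Ry(pitch) Rx(roll)).
In Python, from station import env gives the robot as it stands.
- The arm moves only by the shell command python3 -m creep 'ROWS' [FORCE]. ROWS is JSON, a list of rows, each an object of numbers: "x", "y", "z": the shift along the tool's x, y, z in mm; "wx", "wy", "wz": the turn, a rotation vector about the tool's x, y, z in rad; "grip": the finger opening in mm, from 0 to 85.4. In form: [{"x": .., "y": .., "z": .., "wx": .., "wy": .., "wz": .., "grip": ..}, ...]. A call has 1 to 20 rows; each row shifts and turns the commanded pose from where the row before left it, along the tool's axes as they then stand; what a row does not reach is not made up. A row lasts 1/12 s, in which the tool goes at most 41.7 mm and 7.16 degrees, less where a joint would pass 70% of its speed; a pose out of reach is approached as far as the arm can. A call with a gripper value outside its range is refused whole. The fingers move at their own pace and stop on an object; FORCE is the grip in N (left out, the last holds). Time passes only in rows, so rows that do not move let the fingers close. It gives the time, the measured TCP pose, the force and the opening at its end, in the units of the state.
- env.read_state(): the state, without advancing time (a new reading comes with each control period).
- env.capture(name): name is "side" or "top"; returns (picture, depth): 384x512x3 uint8, blue, green, red; 384x512 float32, mm along the optical axis (not along the pixel's ray), 0 where there is no reading.
- env.camera_model(name): a dict with "fovy" (degrees; the focal length in pixels is half the picture's height over the tangent of half this angle, whatever the lens; pixels are square), "cx", "cy" (the principal point, pixels), "R" (3x3) and "t" (3): a world point X has camera coordinates R X + t. Camera axes: x right, y down, z forward; pixel columns grow to the right and rows downward; lengths in mm; the calibration is good to about 2 mm. A picture is of the moment at which its call begins. camera_model takes no time and is no camera call.
- env.sign_off(): hands the job in, once; it reports no verdict.
Trained networks look in the newest picture that a camera, given by its name, has taken for a name from the list of things; names that differ only in an ending like _2 or _b are one class to them, and where a whole thing is asked for, a point or a joint stands for the part that bears it (a point fixed in the world has none). Each returns a list of dicts, best first, with "p" (0 to 1); they miss things now and then, are a little off and sometimes report something else, mostly with a low value. They report only what shows in the picture. A call takes as long as a camera call. They do not tell look-alikes from the thing itself.
- env.recognise(camera, target): "location" ([column, row] in pixels, amid what is visible of it).
- env.tip_of(camera, target): "location" ([column, row] in pixels: a listed point, or the origin of a listed thing).
The state is a dict: "time": time; "joint_pos": joint angles; "joint_velocities": joint speeds; "tau": joint torques, N m; "eef_pos": TCP position; "tcp_rot": TCP orientation; "wrist_force": force on the tool from outside, world axes, zero at the start; "ft_torque": the same for the moment, N m; "finger_gap": finger opening in mm.
Only numpy, scipy, OpenCV 4.12 (cv2) and the standard library are available. Lean on these libraries where they do the work, as an engineer would, in place of code of your own. Each camera call takes 0.05 s, during which the arm holds its last target.

## Task

Take the dough scraper out of its stand and, with its blade, gently slide the white ceramic tile along the cutting base until it sits fully home in the square corner, its edges flush against both battens. Never push hard enough to chip the tile and never touch the tile with the gripper; then put the scraper back in its stand and leave the other things on the counter alone.

Things in the scene. Friction and masses are not known exactly. Their poses are not given: they have to be found in the camera images.
- base: Fixed wooden cutting base: a slab 340 (its x) by 360 (its y) by 12 mm thick, with two dark battens 22 mm wide standing 26 mm above the slab, one along the whole +x edge, one along the +y edge, meeting in a square inner corner. The other two edges are open. Origin: centre of the slab's underside.
- corner (a point): The inner corner where the two battens meet, on the slab's upper face (12 mm above the counter). Axes as the base's: the batten faces lie at x = 0 and y = 0 of this frame, the tile's place is on the negative side of both, z is up.
- tile: Loose white ceramic tile flat on the slab, hand-made: 120 mm (its x) by 160 mm (its y), each true only to within 4 mm; 12 mm thick, about 0.4 kg, slides at 1 to 5 N. Starts 20 to 65 mm short of the battens, up to 0.3 rad askew; its +x edge belongs against the base's +x batten, +y edge against the +y one. Chips if pushed with more than 20 N. Origin: centre of underside.
- scraper: Dough scraper, 160 g: wooden handle bar 100 mm (its x) by 24 mm thick (its y) by 40 mm high; below it a steel blade 90 mm wide (x), 3 mm thick (y), reaching 45 mm below the handle. Origin: middle of the blade's lower edge; z up to the handle, underside at z = 45 mm, top at 85 mm. Starts upright in the stand. Grip it across the 24 mm, near the middle.
- stand: Fixed grey scraper stand, 120 mm (its x) by 43 mm (its y), 50 mm high, with a slot 104 by 11 mm open at the top (floor at 3 mm) where the blade hangs while the handle's underside rests on the walls. Seated, the scraper's origin is 5 mm above the stand's, its x along the stand's x, either way round. Origin: centre of the underside.
- cup: Bystander: aluminium coin cup, 72 mm wide, 70 mm high; origin at the centre of its underside.
- roll: Bystander: bread roll, 84 mm wide, 48 mm high; origin at the centre of its underside.
- carton: Bystander: cardboard carton, 110 by 160 by 90 mm high; origin at the centre of its underside.
Not all that is in view belongs to the job. Several things have the shape of the stand; the one meant has the colours described above.

How it is judged:
By the outcome, as a careful person would: the job done as asked, in the order asked, and still so for the second after the job is handed in, with the robot touching nothing.
It also fails if it takes over 72 s, if anything falls off the work surface, if the arm or the gripper's body presses on something with over 40 N, if the wrist force passes 120 N, or if a joint passes its speed limit or range.

## Working session

There is one attempt and no reset: what is moved stays moved. The work goes in short steps, Python scripts to look and compute and a shell command to move; the robot and the scene stay as the last step left them, time stands still between calls to the robot, and variables do not carry over. Pictures are saved under pics/ and viewed, and the job is handed in when it is done.

```bash
ls; mkdir -p pics; python3 - <<'E'
from station import env
import cv2
s=env.read_state(); print(s)
for n in("side","top"):
    im,d=env.capture(n); cv2.imwrite(f"pics/{n}0.png",im); print(n,env.camera_model(n))
    for t in("base","corner","tile","scraper","stand","cup","roll","carton"):
        print(t,[(r["location"],round(r["p"],2)) for r in env.recognise(n,t)][:4] if t!="corner" else "", [(r["location"],round(r["p"],2)) for r in env.tip_of(n,t)][:4])
print(env.read_state()["time"],env.hold_point_z)
E
```

```text
pics
{'time': 0.0, 'joint_pos': array([6.09173668e+01, 2.79329628e+00, 5.59108746e+00, 9.29333337e+01,
       7.31193273e-04, 8.26790398e+01]), 'joint_velocities': array([-0.01307615,  0.03208887,  0.03841521,  0.02596742,  0.0091546 ,
       -0.07572172]), 'tau': array([ 2.97728502e-04, -3.38782525e+01,  3.20013964e+01,  2.03116582e-02,
        1.73077774e-05, -7.13305511e-06]), 'eef_pos': array([194.29952774, 486.97998632, 197.00899206]), 'tcp_rot': array([-1.79865656e+02, -1.79970531e-02,  1.58238305e+02]), 'wrist_force': array([-0.08148077,  0.34452085, -0.02394823]), 'ft_torque': array([0.03908122, 0.02240323, 0.00775132]), 'finger_gap': 85.3953886463168}
side {'fovy': 47.60592395715796, 'cx': 265.1811833961204, 'cy': 184.9864247908235, 'R': array([[ 0.74195945, -0.67042282, -0.00542432],
       [-0.48273732, -0.52859776, -0.69824715],
       [ 0.46525354,  0.52068959, -0.71583622]]), 't': array([-405.30556723,  264.03950594, 1097.4457348 ])}
base [([266.0, 203.9], 0.75), ([226.2, 106.4], 0.62)] [([266.9, 197.0], 0.75), ([176.5, 156.5], 0.69)]
corner  [([257.8, 148.2], 0.69)]
ti
[... 749 characters left out ...]
12.26262188,  521.7179198 , 1126.65140066])}
base [([272.8, 205.2], 0.75)] [([266.4, 196.7], 0.7)]
corner  [([215.2, 157.3], 0.84)]
tile [([260.3, 185.0], 0.67)] [([258.6, 186.5], 0.9)]
scraper [([154.9, 220.7], 0.62)] [([158.4, 225.2], 0.93), ([371.1, 217.6], 0.7)]
stand [([244.3, 99.8], 0.94), ([196.6, 101.5], 0.75), ([160.1, 277.3], 0.67), ([158.3, 225.0], 0.63)] [([198.0, 104.0], 0.94), ([159.0, 222.8], 0.86), ([162.5, 275.8], 0.69), ([244.5, 105.4], 0.61)]
cup [([375.3, 220.0], 0.73)] [([157.7, 222.7], 0.63), ([270.5, 195.3], 0.25)]
roll [([381.4, 159.0], 0.9)] [([385.2, 161.1], 0.62)]
carton [([144.8, 144.0], 0.9), ([154.8, 223.3], 0.38)] [([149.4, 147.7], 0.63)]
1.6 18.700000000000003
```

```bash
python3 - <<'E'
import cv2
for n in("side","top"):
    im=cv2.imread(f"pics/{n}0.png"); cv2.imwrite(f"pics/{n}0b.png",cv2.resize(im,(800,600),interpolation=cv2.INTER_CUBIC))
E
```

```text
(no output)
```

View pics/side0b.png

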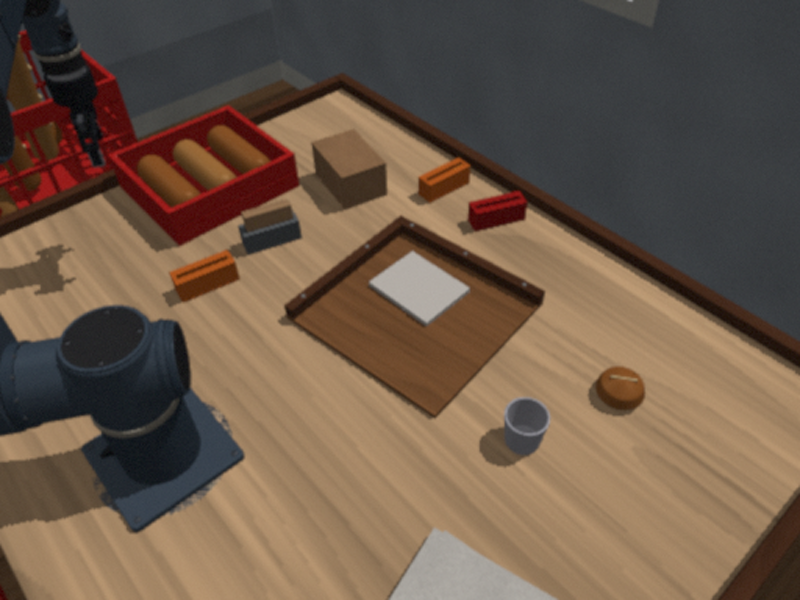

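View pics/top0b.png

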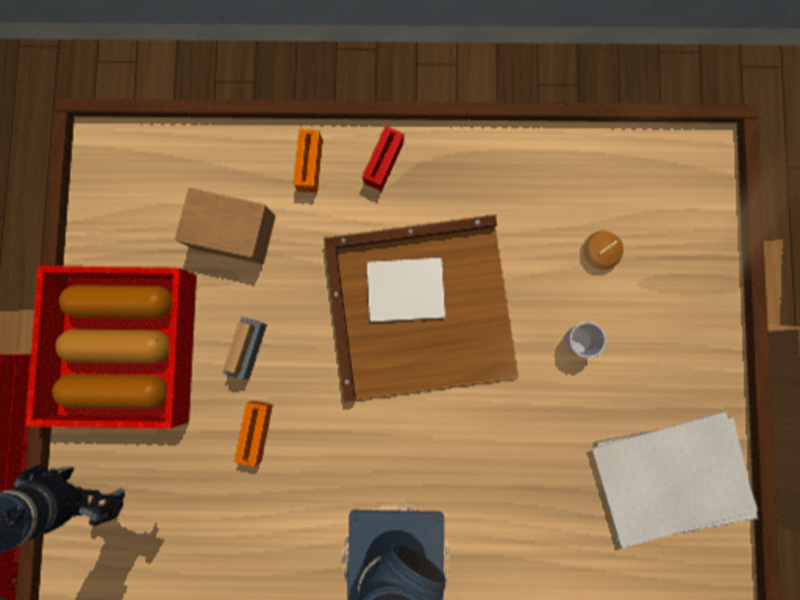

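Stand-shaped things (side px): grey (173,147) with the scraper in it, orange (131,175), orange (285,115), red (315,132). The grey one at (173,147) fits the description. I'll confirm this in a crop and measure.

```bash
cat > h.py <<'E'
import numpy as np, cv2
from station import env
def K(n):
    m=env.camera_model(n); f=192/np.tan(np.radians(m["fovy"])/2); return f,m["cx"],m["cy"],np.array(m["R"]),np.array(m["t"])
def dep(n,uv,d):  # pixel + depth -> world
    f,cx,cy,R,t=K(n); uv=np.atleast_2d(uv).astype(float); d=np.atleast_1d(d)
    c=np.stack([(uv[:,0]-cx)/f*d,(uv[:,1]-cy)/f*d,d],1); return (c-t)@R
def atz(n,uv,z):
    f,cx,cy,R,t=K(n); uv=np.atleast_2d(uv).astype(float)
    r=np.stack([(uv[:,0]-cx)/f,(uv[:,1]-cy)/f,np.ones(len(uv))],1)@R; o=-R.T@t
    return o+r*((z-o[2])/r[:,2])[:,None]
def proj(n,X):
    f,cx,cy,R,t=K(n); c=np.atleast_2d(X)@R.T+t; return np.stack([f*c[:,0]/c[:,2]+cx,f*c[:,1]/c[:,2]+cy],1)
def cloud(n):
    im,d=env.capture(n); v,u=np.mgrid[:384,:512]; P=dep(n,np.stack([u.ravel(),v.ravel()],1),d.ravel()).reshape(384,512,3); P[d==0]=np.nan; return im,P
E
python3 - <<'E'
from h import *
C={}
for n in("side","top"):
    im,P=cloud(n); C[n]=(im,P); np.savez(f"c_{n}.npz",im=im,P=P)
    hsv=cv2.cvtColor(im,cv2.COLOR_BGR2HSV)
    # tile
    x0,y0,x1,y1=dict(side=(230,150,310,215),top=(228,158,292,212))[n]
    m=np.zeros((384,512),np.uint8); m[y0:y1,x0:x1]=((hsv[y0:y1,x0:x1,1]<60)&(hsv[y0:y1,x0:x1,2]>140))*255
    cs,_=cv2.findContours(m,cv2.RETR_EXTERNAL,cv2.CHAIN_APPROX_NONE); c=max(cs,key=cv2.contourArea)
    print(n,"tile z med",np.nanmedian(P[m>0][:,2]),len(P[m>0]))
    W=atz(n,c[:,0],24)[:,:2].astype(np.float32); print("tile rect",cv2.minAreaRect(W), "cloud rect",cv2.minAreaRect(P[m>0][:,:2].astype(np.float32)))
    for t,px in (("table",(100,300)),("slab",(300,205)if n=="top" else(280,230))): print(t,P[px[1],px[0]])
a=C["side"][0][110:200,110:240]; b=C["top"][0][190:260,130:190]
cv2.imwrite("pics/crop1.png",np.hstack([cv2.resize(a,(520,360),interpolation=2),cv2.resize(b,(270,360),interpolation=2)]))
E
```

```text
side tile z med 25.19754918506263 1478
tile rect ((545.9713745117188, -12.625244140625), (123.80843353271484, 155.81134033203125), 4.227684497833252) cloud rect ((545.791748046875, -12.301307678222656), (125.51606750488281, 157.6565704345703), 5.502014636993408)
table [-25.30718227 -57.05974337  53.80227262]
slab [ 451.84626299 -166.16726237   11.95781882]
top tile z med 23.323500512843026 1836
tile rect ((548.0029296875, -11.900627136230469), (125.12345123291016, 154.79888916015625), 4.186238765716553) cloud rect ((548.0135498046875, -11.83795166015625), (124.83799743652344, 152.44082641601562), 4.839137554168701)
table [170.07088625 494.97122848  -0.62076015]
slab [ 485.58564115 -145.28575768   13.03612788]
```

View pics/crop1.png

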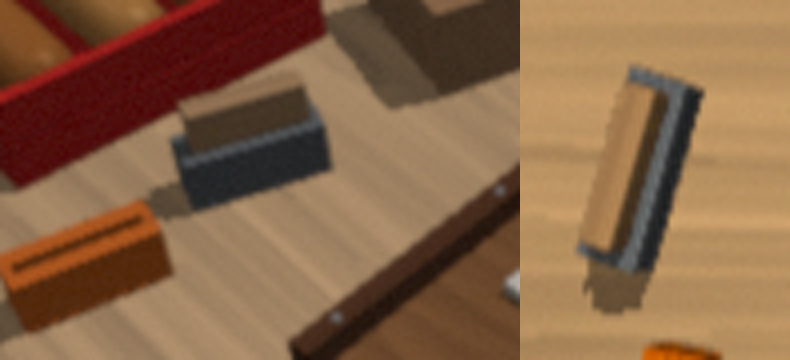

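The crop shows the grey stand with the wooden-handled scraper seated. It is the only grey one; its neighbour is orange. Next I'll fit the base and the scraper.

```bash
cat >> h.py <<'E'
def fitline(n, A, B, z, im, off=6, N=60):
    "refine edge from approx world A to B at height z: max gradient across the line, sub-pixel"
    g=cv2.GaussianBlur(cv2.cvtColor(im,cv2.COLOR_BGR2GRAY),(0,0),0.7).astype(np.float32)
    A=np.array(A,float);B=np.array(B,float); t=(B-A)/np.linalg.norm(B-A); nn=np.array([-t[1],t[0]])
    pts=[]
    s=np.linspace(-off,off,121)
    for a in np.linspace(0.06,0.94,N):
        W=A+(B-A)*a+s[:,None]*nn; uv=proj(n,np.c_[W,np.full(len(s),z)]).astype(np.float32)
        v=cv2.remap(g,uv[:,0],uv[:,1],cv2.INTER_LINEAR).ravel(); d=np.abs(np.gradient(v)); 
        k=d.argmax(); 
        if 3<k<117: pts.append(W[k])
    pts=np.array(pts,np.float32); vx,vy,x0,y0=cv2.fitLine(pts,cv2.DIST_HUBER,0,.01,.01).ravel()
    r=np.abs((pts-[x0,y0])@[-vy,vx]); 
    return np.array([x0,y0]),np.degrees(np.arctan2(vy,vx)),np.median(r),len(pts)
E
python3 - <<'E'
from h import *
from scipy.optimize import minimize
for n in("side","top"):
    z=np.load(f"c_{n}.npz"); im,P=z["im"],z["P"]; hsv=cv2.cvtColor(im,cv2.COLOR_BGR2HSV)
    Z=P[...,2]
    bm=(Z>31)&(Z<46)&(P[...,0]>380)&(P[...,0]<760)&(P[...,1]>-240)&(P[...,1]<190)&(hsv[...,2]<130)
    Q=P[bm]; print(n,"batten",len(Q),np.median(Q[:,2]))
    # L fit: inside cost
    def cost(p):
        c,s=np.cos(p[2]),np.sin(p[2]); d=Q[:,:2]-p[:2]; x=d@[c,s]; y=d@[-s,c]  # corner frame
        # distance to L of centrelines (x=11,y<22),(y=11,x<22)
        d1=np.hypot(x-11,np.maximum(y-11,0)+np.maximum(-348-y,0)); d2=np.hypot(y-11,np.maximum(x-11,0)+np.maximum(-328-x,0))
        return np.mean(np.minimum(np.minimum(d1,d2),25)**2)
    best=min((minimize(cost,[x,75,a],method="Nelder-Mead",options=dict(xatol=.01,fatol=.001,maxiter=2000)) for x in(600,640) for a in(.05,.15,)),key=lambda r:r.fun)
    print("corner",best.x[:2],np.degrees(best.x[2]),best.fun)
    for nm,zr,vm in(("handle",(82,98),0),):
        m=(Z>zr[0])&(Z<zr[1])&(P[...,0]>330)&(P[...,0]<560)&(P[...,1]>200)&(P[...,1]<330)
        Q2=P[m]; print(nm,len(Q2),Q2.mean(0) if len(Q2) else "")
        if len(Q2): print(cv2.minAreaRect(Q2[:,:2].astype(np.float32)))
    m=(Z>43)&(Z<57)&(P[...,0]>330)&(P[...,0]<560)&(P[...,1]>200)&(P[...,1]<330); print("standtop",m.sum(),cv2.minAreaRect(P[m][:,:2].astype(np.float32)) if m.sum()>5 else "")
    for t in ((200,0),): print(proj(n,[400,250,90]))
E
```

```text
side batten 1145 38.35741498513907
corner [628.431433   131.11137312] 8.666174782870346 51.559038455789356
handle 197 [421.73963961 308.60654764  89.48277324]
((420.57928466796875, 312.32171630859375), (29.453506469726562, 98.86324310302734), 74.78004455566406)
standtop 201 ((420.592041015625, 304.2293395996094), (44.26897430419922, 126.14173126220703), 86.08816528320312)
[[175.94927115 144.97075886]]
top batten 1252 37.327686691172985
corner [633.06665358 134.43941737] 8.634828913343446 40.22095128214764
handle 252 [425.74581408 311.78760766  88.60454085]
((423.4138488769531, 314.1093444824219), (24.425256729125977, 99.95923614501953), 73.45206451416016)
standtop 189 ((422.33123779296875, 314.0604553222656), (42.302433013916016, 119.86778259277344), 75.69273376464844)
[[171.61949941 229.6448979 ]]
```

```bash
cat >> h.py <<'E'
def box(c,yaw,x0,x1,y0,y1):
    a=np.radians(yaw); R=np.array([[np.cos(a),-np.sin(a)],[np.sin(a),np.cos(a)]])
    return np.array([[x0,y0],[x1,y0],[x1,y1],[x0,y1]])@R.T+np.array(c)
def draw(im,n,poly,z,col,s=2,o=(0,0)):
    p=(proj(n,np.c_[poly,np.full(len(poly),z)])-o+.5)*s-.5
    cv2.polylines(im,[np.round(p*8).astype(np.int32)],True,col,1,cv2.LINE_AA,3)
E
python3 - <<'E'
from h import *
for n,c0 in(("side",(629.5,132)),("top",(632,134))):
    im=np.load(f"c_{n}.npz")["im"]; yaw=8.6
    E={}
    b=box(c0,yaw,-318,0,-338,0)
    print(n)
    for nm,A,B,z in (("xin38",b[1],b[2],38),("yin38",b[3],b[2],38),("xin12",b[1],b[2],12),("yin12",b[3],b[2],12)):
        print(nm,*fitline(n,A,B,z,im,8))
    o=box(c0,yaw,-318,22,-338,22)
    for nm,A,B,z in (("xout38",o[1],o[2],38),("yout38",o[3],o[2],38),("xlo12",o[0],o[3],12),("ylo12",o[0],o[1],12)):
        print(nm,*fitline(n,A,B,z,im,8))
    t=box((547,-12),4.2,-62,62,-78,78)
    for i in range(4): print("tile",i,*fitline(n,t[i],t[(i+1)%4],24,im,8))
    x,y,w,h=dict(side=(150,110,220,170),top=(130,120,220,150))[n]
    s=3.5
    big=cv2.resize(im[y:y+h,x:x+w],None,fx=s,fy=s,interpolation=2)
    for p,z,col in((b,12,(0,255,0)),(b,38,(0,255,255)),(o,38,(255,255,0)),(t,24,(0,0,255)),(box((423.4,314),-16.5,-50,50,-12,12),90,(255,0,255)),(box((422.7,314),-15.5,-60,60,-21.5,21.5),50,(255,0,0))): draw(big,n,p,z,col,s,(x,y))
    cv2.imwrite(f"pics/ov_{n}.png",big)
E
```

```text
side
xin38 [654.1125 -18.8837] -81.36761 0.92829895 58
yin38 [476.47    110.69641] 8.436267 0.9950495 59
xin12 [648.67944  -41.629715] -81.230736 0.20323229 20
yin12 [508.84406 117.08329] 8.681311 0.6084404 60
xout38 [675.3912   -19.768248] -81.33271 0.6741374 60
yout38 [482.53592 132.86093] 8.646178 0.6069075 60
xlo12 [326.90686  -39.347134] -81.27579 0.48272005 43
ylo12 [ 534.0973  -227.06488] 8.637434 0.36636484 60
tile 0 [553.2274  -90.89207] 4.2999434 0.6854192 60
tile 1 [607.7959   -9.16856] -86.051094 0.65059733 60
tile 2 [541.5119   65.25887] 4.1740904 0.5348778 60
tile 3 [482.97885  -17.713713] -85.80241 0.60064375 60
top
xin38 [659.8571   -26.334343] -81.32487 0.8528676 56
yin38 [476.77014  107.503555] 8.706854 0.9629193 57
xin12 [655.24695  -59.567905] -81.685974 1.528059 23
yin12 [476.92062  110.387825] 8.65486 1.0450187 59
xout38 [677.13135  -11.988067] -81.64898 0.9585327 60
yout38 [478.7978  138.21858] 8.696311 0.5190103 56
xlo12 [339.42972  -68.879234] -81.3985 0.6000681 60
ylo12 [ 537.01324 -222.08641] 8.49955 0.695125 60
tile 0 [553.6176 -89.7316] 3.9815655 0.52575266 60
tile 1 [610.72766    -4.2069173] -86.060524 0.75867784 60
tile 2 [539.9211    65.375374] 4.67602 0.7005404 60
tile 3 [485.29584  -15.624367] -85.85638 1.1287565 60
```

View pics/ov_side.png

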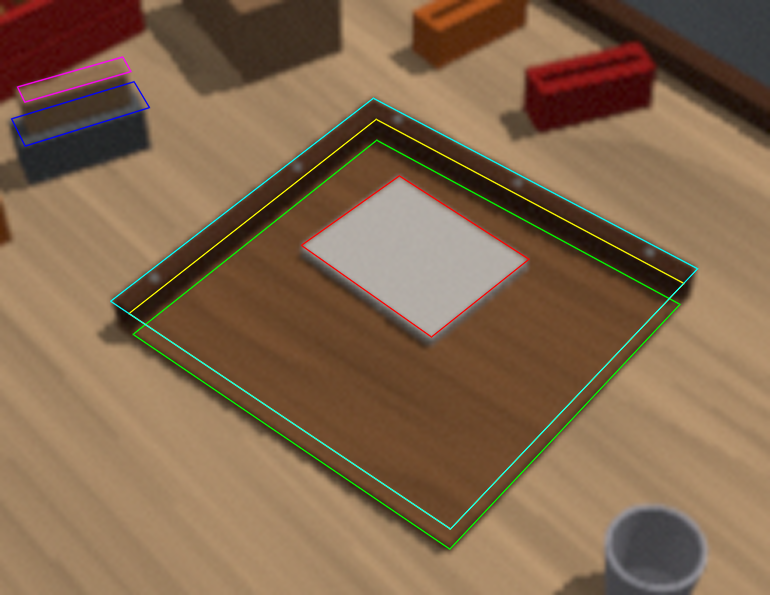

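View pics/ov_top.png

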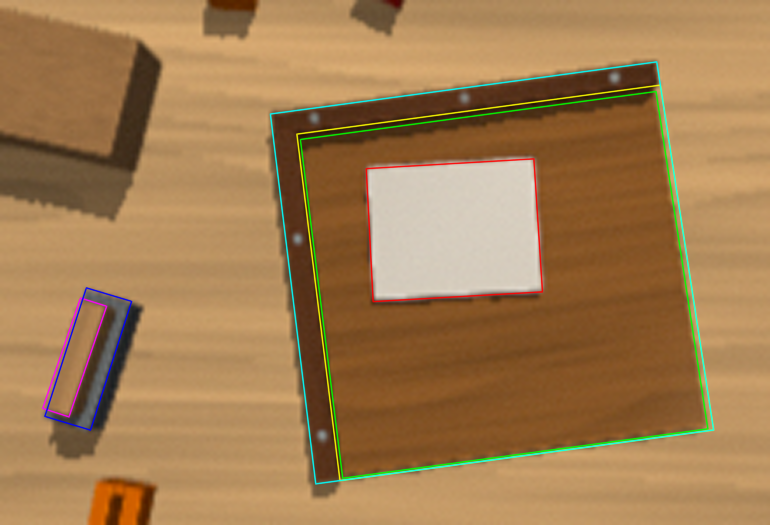

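```bash
python3 - <<'E'
from h import *
for n,c in(("side",(421,312.5)),("top",(423.4,314))):
    im=np.load(f"c_{n}.npz")["im"]
    b=box(c,-16.5,-50,50,-12,12)
    for i in range(4): print(n,i,*fitline(n,b[i],b[(i+1)%4],90,im,7))
    s=7; x,y,w,h=dict(side=(140,110,70,60),top=(130,190,60,70))[n]
    big=cv2.resize(im[y:y+h,x:x+w],None,fx=s,fy=s,interpolation=2)
    draw(big,n,b,90,(255,0,255),s,(x,y)); draw(big,n,box(c,-16.5,-60,60,-21.5,21.5),50,(0,255,0),s,(x,y)); draw(big,n,box(c,-16.5,-60,60,-21.5,21.5),0,(0,255,255),s,(x,y))
    cv2.imwrite(f"pics/hd_{n}.png",big)
a=cv2.imread("pics/hd_side.png");b=cv2.imread("pics/hd_top.png"); H=max(a.shape[0],b.shape[0])
o=np.zeros((H,a.shape[1]+b.shape[1],3),np.uint8); o[:a.shape[0],:a.shape[1]]=a;o[:b.shape[0],a.shape[1]:]=b; o=cv2.resize(o,None,fx=.85,fy=.85); cv2.imwrite("pics/hd.png",o); print(o.shape)
E
```

```text
side 0 [418.5356  299.77567] -15.634268 0.87887514 60
side 1 [467.09732 298.76663] 66.049416 0.6726896 60
side 2 [412.8363  329.18475] -15.94445 1.880768 41
side 3 [370.79733 327.85605] 55.30834 1.1020081 55
top 0 [420.9759 302.3187] -16.34483 0.41867214 60
top 1 [471.81766 297.4827 ] 41.83172 1.2552129 36
top 2 [425.74136 325.75906] -14.871483 0.5594095 60
top 3 [374.00363 327.0261 ] -84.978966 0.5847287 45
(416, 774, 3)
```

View pics/hd.png

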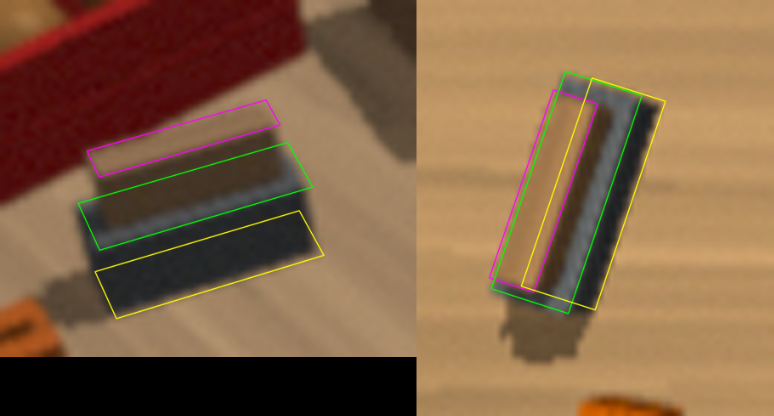

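```bash
cat >> h.py <<'E'
def go(x,y,z,yaw):
    "print tool-frame shift after turning to yaw first"
    s=env.read_state(); p=s["eef_pos"]; rpy=s["tcp_rot"]
    dw=(yaw-rpy[2]+180)%360-180; a=np.radians(yaw); d=np.array([x,y,z])-p
    print("wz %.3f rad; then x %.1f y %.1f z %.1f"%(-np.radians(dw),d[:2]@[np.cos(a),np.sin(a)],d[:2]@[np.sin(a),-np.cos(a)],-d[2]),"now",p.round(1),rpy.round(2),"F",s["wrist_force"].round(1),"gap",round(s["finger_gap"],1),"t",round(s["time"],2))
E
python3 -c "
from h import *
go(422,313.3,140,164.3)"
```

```text
wz -0.106 rad; then x -266.0 y -106.2 z 58.2 now [194.6 487.6 198.2] [-180.      0.    158.24] F [-0.5 -0.7  0.1] gap 85.5 t 1.7
```

```bash
python3 -m creep '[{"wz":-0.106},{"x":-22,"y":-9},{"x":-22,"y":-9},{"x":-22,"y":-9},{"x":-22,"y":-9},{"x":-22,"y":-9},{"x":-22,"y":-9},{"x":-22,"y":-9},{"x":-22,"y":-9},{"x":-22,"y":-9,"z":10},{"x":-22,"y":-9,"z":15},{"x":-22,"y":-8,"z":15},{"x":-22,"y":-8,"z":15},{},{},{}]' ; python3 -c "
from h import *
go(422,313.3,60,164.3)
im,_=env.capture('side'); im2,_=env.capture('top')
a=cv2.resize(im[70:190,90:250],(427,320),interpolation=2);b=cv2.resize(im2[150:270,90:230],(373,320),interpolation=2)
cv2.imwrite('pics/app.png',np.hstack([a,b]))"
```

```text
wz -0.106 rad; then x -266.0 y -106.2 z 138.2 now [194.6 487.6 198.2] [-180.      0.    158.24] F [-0.5 -0.7  0.1] gap 85.5 t 1.7$[0]: bad value
```

View pics/app.png

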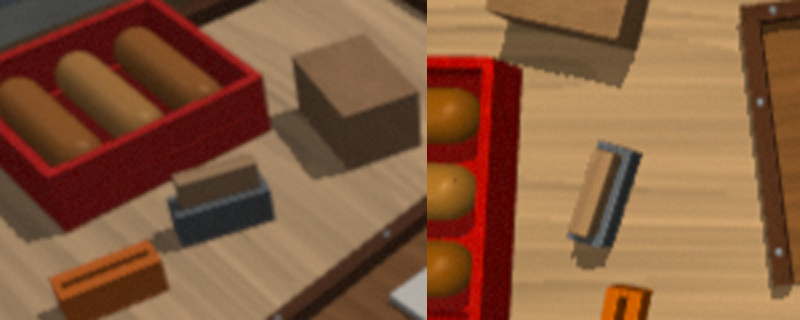

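```bash
python3 -m creep '[{"x":0,"y":0,"z":0,"wx":0,"wy":0,"wz":-0.106,"grip":85},{"x":-22,"y":-9,"z":0,"wx":0,"wy":0,"wz":0,"grip":85},{"x":-22,"y":-9,"z":0,"wx":0,"wy":0,"wz":0,"grip":85},{"x":-22,"y":-9,"z":0,"wx":0,"wy":0,"wz":0,"grip":85},{"x":-22,"y":-9,"z":0,"wx":0,"wy":0,"wz":0,"grip":85},{"x":-22,"y":-9,"z":0,"wx":0,"wy":0,"wz":0,"grip":85},{"x":-22,"y":-9,"z":0,"wx":0,"wy":0,"wz":0,"grip":85},{"x":-22,"y":-9,"z":0,"wx":0,"wy":0,"wz":0,"grip":85},{"x":-22,"y":-9,"z":5,"wx":0,"wy":0,"wz":0,"grip":85},{"x":-22,"y":-9,"z":10,"wx":0,"wy":0,"wz":0,"grip":85},{"x":-22,"y":-9,"z":15,"wx":0,"wy":0,"wz":0,"grip":85},{"x":-22,"y":-8,"z":15,"wx":0,"wy":0,"wz":0,"grip":85},{"x":-24,"y":-8,"z":13,"wx":0,"wy":0,"wz":0,"grip":85},{"x":0,"y":0,"z":0,"wx":0,"wy":0,"wz":0,"grip":85},{"x":0,"y":0,"z":0,"wx":0,"wy":0,"wz":0,"grip":85}]' ; python3 -c "
from h import *
go(422,313.3,60,164.3)
im,_=env.capture('side'); im2,_=env.capture('top')
a=cv2.resize(im[70:190,90:250],(427,320),interpolation=2);b=cv2.resize(im2[150:270,90:230],(373,320),interpolation=2)
cv2.imwrite('pics/app2.png',np.hstack([a,b]))"
```

```text
time: 3.05
eef_pos: [421.9, 312.5, 138.9]
tcp_rot: [-179.9, -0.1, 164.2]
wrist_force: [-0.7, 0.4, -0.4]
finger_gap: 84.9
wz -0.002 rad; then x 0.2 y 0.8 z 78.9 now [421.9 312.5 138.9] [-1.7990e+02 -1.3000e-01  1.6417e+02] F [-0.7  0.4 -0.4] gap 84.9 t 3.05
```

View pics/app2.png

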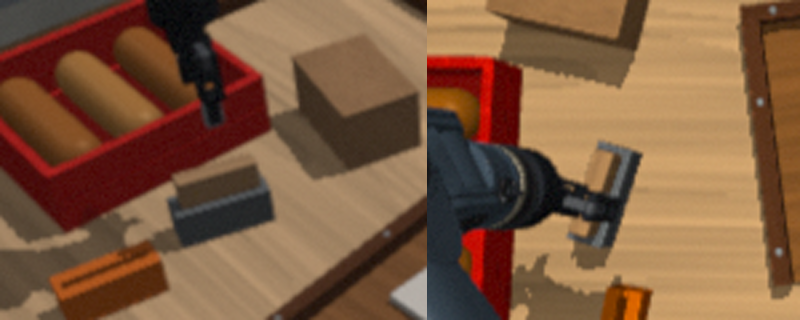

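```bash
python3 -m creep '[{"x":0,"y":0,"z":15,"wx":0,"wy":0,"wz":0,"grip":85},{"x":0,"y":0,"z":15,"wx":0,"wy":0,"wz":0,"grip":85},{"x":0,"y":0,"z":15,"wx":0,"wy":0,"wz":0,"grip":85},{"x":0,"y":0,"z":15,"wx":0,"wy":0,"wz":0,"grip":85},{"x":0,"y":0,"z":10,"wx":0,"wy":0,"wz":0,"grip":85},{"x":0,"y":0,"z":8,"wx":0,"wy":0,"wz":0,"grip":85},{"x":0,"y":0,"z":0,"wx":0,"wy":0,"wz":0,"grip":85}]'; python3 -m creep '[{"x":0,"y":0,"z":0,"wx":0,"wy":0,"wz":0,"grip":40},{"x":0,"y":0,"z":0,"wx":0,"wy":0,"wz":0,"grip":40},{"x":0,"y":0,"z":0,"wx":0,"wy":0,"wz":0,"grip":40},{"x":0,"y":0,"z":0,"wx":0,"wy":0,"wz":0,"grip":40},{"x":0,"y":0,"z":0,"wx":0,"wy":0,"wz":0,"grip":40}]' 30;  python3 -m creep '[{"x":0,"y":0,"z":0,"wx":0,"wy":0,"wz":0,"grip":20},{"x":0,"y":0,"z":0,"wx":0,"wy":0,"wz":0,"grip":20},{"x":0,"y":0,"z":0,"wx":0,"wy":0,"wz":0,"grip":20},{"x":0,"y":0,"z":0,"wx":0,"wy":0,"wz":0,"grip":20},{"x":0,"y":0,"z":0,"wx":0,"wy":0,"wz":0,"grip":20}]'
```

```text
time: 3.73
eef_pos: [420.7, 313.6, 60.9]
tcp_rot: [-179.9, -0.1, 164.4]
wrist_force: [-0.4, -0.3, 0.1]
finger_gap: 85.1
time: 4.15
eef_pos: [422.6, 313.8, 63.0]
tcp_rot: [179.9, 0.1, 164.3]
wrist_force: [-1.3, 0.4, -0.2]
finger_gap: 40.4
time: 4.57
eef_pos: [422.0, 313.6, 62.2]
tcp_rot: [-180.0, -0.0, 164.3]
wrist_force: [-0.2, 0.8, -0.7]
finger_gap: 19.9
```

```bash
python3 -c "
from h import *
im,_=env.capture('side'); im2,_=env.capture('top')
a=cv2.resize(im[90:180,110:230],(427,320),interpolation=2);b=cv2.resize(im2[180:270,110:215],(373,320),interpolation=2)
cv2.imwrite('pics/g1.png',np.hstack([a,b]))"
```

```text
(no output)
```

View pics/g1.png

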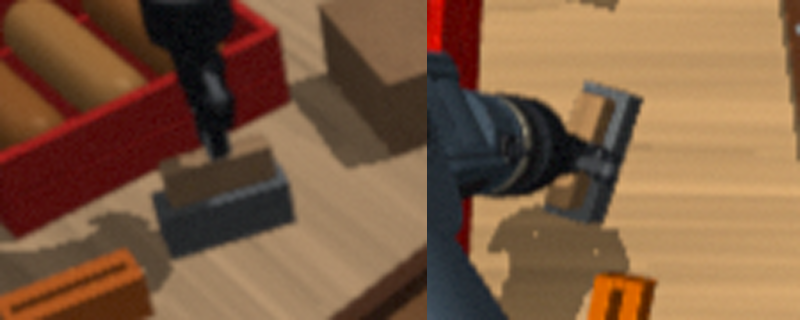

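```bash
python3 -m creep '[{"x":0,"y":0,"z":0,"wx":0,"wy":0,"wz":0,"grip":14},{"x":0,"y":0,"z":0,"wx":0,"wy":0,"wz":0,"grip":14},{"x":0,"y":0,"z":0,"wx":0,"wy":0,"wz":0,"grip":14}]'
```

```text
time: 4.92
eef_pos: [422.1, 313.6, 62.2]
tcp_rot: [-180.0, -0.0, 164.3]
wrist_force: [-0.5, 0.1, -0.1]
finger_gap: 14.0
```

```bash
python3 -c "
from h import *
o=[]
for n,(x,y,w,h) in dict(side=(130,90,90,80),top=(120,185,90,80)).items():
    im,P=cloud(n); 
    for nm,X in (('tcp',(422,313.6,62)),('hc',(422,313.6,90)),('up',(422,313.6,135))): print(n,nm,proj(n,X))
    s=4.4; b=cv2.resize(im[y:y+h,x:x+w],None,fx=s,fy=s,interpolation=2)
    for X,c in (((422,313.6,62),(0,0,255)),((422,313.6,90),(0,255,0)),((422,313.6,135),(255,0,0))):
        p=(proj(n,X)[0]-(x,y)+.5)*s; cv2.circle(b,(int(p[0]),int(p[1])),3,c,-1)
    o.append(b)
    m=(P[...,0]>340)&(P[...,0]<500)&(P[...,1]>240)&(P[...,1]<380)&(P[...,2]>58)&(P[...,2]<110); hsv=cv2.cvtColor(im,cv2.COLOR_BGR2HSV); dk=m&(im.max(2)<60)
    print(n,'dark pts',dk.sum()); Q=P[dk]; 
    for lo in range(60,110,10):
        q=Q[(Q[:,2]>lo)&(Q[:,2]<lo+10)]; print(lo,len(q),q.mean(0).round(1) if len(q) else '')
cv2.imwrite('pics/g2.png',np.hstack(o))"
```

```text
side tcp [[171.89226308 139.15985813]]
side hc [[170.50214902 132.3898087 ]]
side up [[168.18222194 121.09144008]]
side dark pts 12
60 0 
70 0 
80 0 
90 3 [416.1 311.   97.7]
100 9 [414.4 305.4 105.9]
top tcp [[153.74115865 222.14193289]]
top hc [[150.98237023 221.99989814]]
top up [[146.23808107 221.75564095]]
top dark pts 3
60 0 
70 1 [400.9 308.7  72.4]
80 2 [404.  309.   87.2]
90 0 
100 0
```

View pics/g2.png

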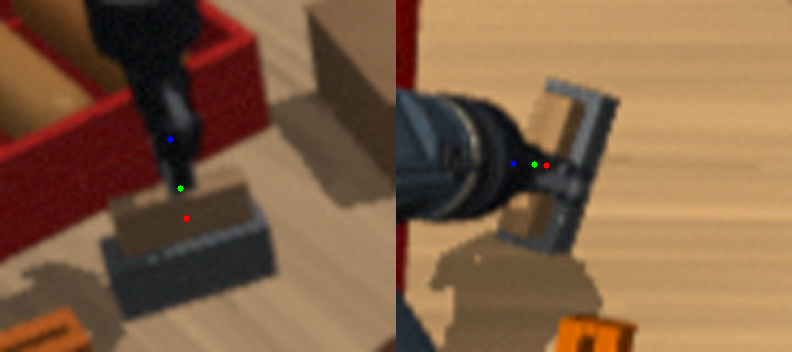

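```bash
python3 -c "
from h import *
for z in (60,75,90,100,110): print(z,'side',atz('side',[171,133],z).round(0)[0][:2],'top',atz('top',[160.7,227],z).round(0)[0][:2])
s=env.read_state(); print(s['joint_pos'],s['eef_pos'],s['tau'])
o=[]
for n,(x,y,w,h) in dict(side=(150,100,50,50),top=(130,195,50,50)).items():
    im,d=env.capture(n); b=cv2.resize(im[y:y+h,x:x+w],(400,400),interpolation=2); b=np.clip(b.astype(float)*1.8,0,255).astype(np.uint8); o.append(b)
cv2.imwrite('pics/g3.png',np.hstack(o))"
```

```text
60 side [439. 345.] top [407. 292.]
75 side [430. 327.] top [407. 288.]
90 side [421. 310.] top [407. 283.]
100 side [416. 298.] top [407. 281.]
110 side [410. 287.] top [407. 278.]
[ 2.93025888e+01  3.65544478e+00 -8.88094557e+00  7.74643745e+01
  1.45415367e-03  4.49917930e+01] [422.06267613 313.60177765  62.19482607] [-3.02808039e-04 -3.41287243e+01  3.16739917e+01  1.61170301e-03
 -2.99323901e-04 -5.78437863e-06]
```

View pics/g3.png

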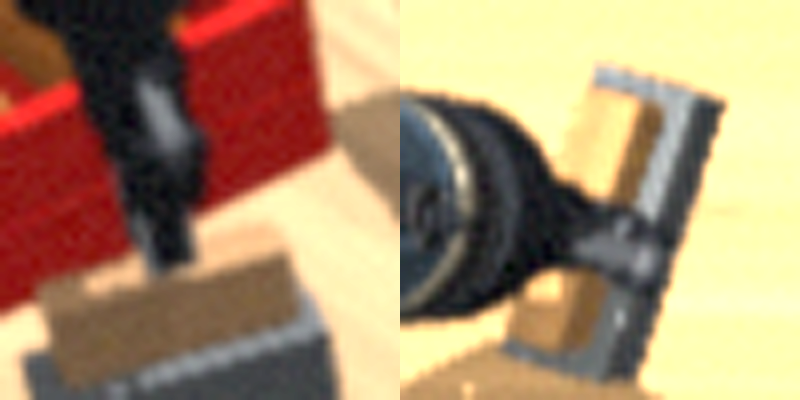

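```bash
python3 -c "
from h import *
im,P=cloud('side')
for v in range(104,146,2): print(v,[ (P[v,u].round(0).astype(int).tolist(), im[v,u].tolist()) for u in (168,170,172)])
z0=np.load('c_side.npz')
print('before', [ (v,z0['P'][v,170].round(0).tolist()) for v in range(124,146,2)])
im,P=cloud('top')
for u in range(140,168,2): print(u,[ (P[v,u].round(0).astype(int).tolist(), im[v,u].tolist()) for v in (222,225,228)])
"
```

```text
104 [([415, 278, 221], [21, 16, 16]), ([419, 274, 221], [21, 18, 25]), ([436, 293, 203], [27, 34, 109])]
106 [([412, 276, 216], [11, 8, 7]), ([419, 276, 213], [23, 20, 18]), ([433, 291, 198], [18, 20, 48])]
108 [([413, 278, 208], [28, 25, 24]), ([416, 272, 209], [23, 21, 19]), ([434, 295, 189], [14, 12, 21])]
110 [([410, 275, 204], [57, 54, 51]), ([414, 271, 204], [31, 29, 30]), ([429, 288, 187], [18, 16, 29])]
112 [([407, 272, 200], [72, 70, 68]), ([412, 270, 198], [71, 67, 66]), ([430, 291, 178], [18, 16, 25])]
114 [([412, 285, 182], [53, 51, 50]), ([410, 268, 193], [81, 80, 77]), ([429, 294, 169], [35, 33, 34])]
116 [([417, 297, 167], [32, 32, 30]), ([404, 260, 193], [75, 72, 71]), ([410, 258, 191], [66, 64, 60])]
118 [([395, 256, 192], [32, 28, 27]), ([400, 254, 191], [53, 52, 50]), ([405, 251, 190], [48, 45, 44])]
120 [([394, 256, 186], [14, 13, 7]), ([400, 257, 182], [20, 17, 18]), ([406, 254, 181], [30, 28, 28])]
122 [([396, 264, 172], [15, 9, 14]), ([403, 265, 169], [16, 15, 14]), ([409, 264, 166], [17, 15, 14])]
124 [([397, 268, 163], [11, 10, 10]), ([408, 278, 151], [19, 18
[... 2367 characters left out ...]
7, 196], [65, 63, 63]), ([405, 271, 182], [53, 52, 51])]
158 [([421, 266, 182], [58, 56, 56]), ([413, 262, 194], [60, 59, 58]), ([405, 262, 192], [51, 49, 47])]
160 [([421, 259, 186], [45, 45, 45]), ([413, 257, 193], [61, 58, 56]), ([405, 257, 190], [88, 86, 84])]
162 [([421, 254, 184], [43, 42, 40]), ([413, 253, 187], [38, 34, 34]), ([405, 253, 185], [46, 44, 39])]
164 [([423, 292, 22], [37, 36, 36]), ([414, 297, 5], [44, 48, 54]), ([404, 298, -1], [84, 120, 152])]
166 [([424, 292, 0], [80, 116, 144]), ([414, 292, -2], [101, 148, 189]), ([404, 291, 0], [102, 155, 197])]<string>:4: RuntimeWarning: invalid value encountered in cast
<string>:8: RuntimeWarning: invalid value encountered in cast
```

```bash
python3 -c "
from h import *
for n in ('side','top'):
    z=np.load(f'c_{n}.npz'); P=z['P']; im=z['im']
    print(n,'proj start tcp',proj(n,(194.6,487.6,198.2)), proj(n,(194.6,487.6,211)))
    m=(np.abs(P[...,0]-194)<80)&(np.abs(P[...,1]-487)<80)&(P[...,2]>150)&(im.max(2)<70)
    Q=P[m]; i=np.argsort(Q[:,2])[:15]; print(Q[i].round(0).tolist())
a=np.load('c_side.npz')['im'][60:130,20:110]; b=np.load('c_top.npz')['im'][280:350,0:90]
cv2.imwrite('pics/g4.png',np.hstack([cv2.resize(a,(390,303)),cv2.resize(b,(390,303))]))
"
```

```text
side proj start tcp [[ 68.00899455 109.3048088 ]] [[ 66.58599551 105.75389901]]
[[178.0, 442.0, 245.0], [174.0, 445.0, 246.0], [169.0, 448.0, 246.0], [171.0, 446.0, 247.0], [176.0, 442.0, 247.0], [219.0, 525.0, 247.0], [180.0, 437.0, 247.0], [215.0, 529.0, 247.0], [184.0, 439.0, 247.0], [212.0, 523.0, 248.0], [216.0, 531.0, 249.0], [221.0, 526.0, 249.0], [215.0, 521.0, 251.0], [211.0, 524.0, 251.0], [176.0, 439.0, 251.0]]
top proj start tcp [[ 69.94004524 305.64612873]] [[ 67.35811573 306.70074295]]
[[210.0, 527.0, 246.0], [206.0, 529.0, 246.0], [218.0, 525.0, 246.0], [213.0, 527.0, 247.0], [216.0, 524.0, 247.0], [209.0, 527.0, 249.0], [204.0, 530.0, 249.0], [219.0, 525.0, 250.0], [186.0, 439.0, 250.0], [216.0, 525.0, 250.0], [211.0, 527.0, 250.0], [212.0, 529.0, 252.0], [222.0, 524.0, 253.0], [207.0, 528.0, 253.0], [184.0, 437.0, 253.0]]
```

View pics/g4.png

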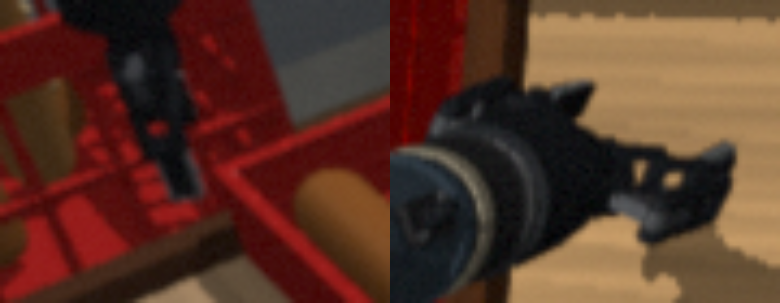

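The pictures and depth put the true fingertips about 34 mm above the reported TCP. This holds both at the start pose and now, and the sideways position agrees. So the fingers closed above the handle. I'll open, go lower and close again.

```bash
python3 -m creep '[{"x":0,"y":0,"z":0,"wx":0,"wy":0,"wz":0,"grip":85},{"x":0,"y":0,"z":0,"wx":0,"wy":0,"wz":0,"grip":85},{"x":0,"y":0,"z":0,"wx":0,"wy":0,"wz":0,"grip":85},{"x":0,"y":0,"z":0,"wx":0,"wy":0,"wz":0,"grip":85},{"x":0,"y":0,"z":0,"wx":0,"wy":0,"wz":0,"grip":85},{"x":0,"y":0,"z":0,"wx":0,"wy":0,"wz":0,"grip":85},{"x":0,"y":0,"z":0,"wx":0,"wy":0,"wz":0,"grip":85},{"x":0,"y":0,"z":8,"wx":0,"wy":0,"wz":0,"grip":85},{"x":0,"y":0,"z":8,"wx":0,"wy":0,"wz":0,"grip":85},{"x":0,"y":0,"z":0,"wx":0,"wy":0,"wz":0,"grip":85}]'; python3 -m creep '[{"x":0,"y":0,"z":8,"wx":0,"wy":0,"wz":0,"grip":85},{"x":0,"y":0,"z":8,"wx":0,"wy":0,"wz":0,"grip":85},{"x":0,"y":0,"z":0,"wx":0,"wy":0,"wz":0,"grip":85},{"x":0,"y":0,"z":0,"wx":0,"wy":0,"wz":0,"grip":85}]';  python3 -m creep '[{"x":0,"y":0,"z":0,"wx":0,"wy":0,"wz":0,"grip":28},{"x":0,"y":0,"z":0,"wx":0,"wy":0,"wz":0,"grip":28},{"x":0,"y":0,"z":0,"wx":0,"wy":0,"wz":0,"grip":28},{"x":0,"y":0,"z":0,"wx":0,"wy":0,"wz":0,"grip":28},{"x":0,"y":0,"z":0,"wx":0,"wy":0,"wz":0,"grip":28},{"x":0,"y":0,"z":0,"wx":0,"wy":0,"wz":0,"grip":28}]' 30; python3 -m creep '[{"x":0,"y":0,"z":0,"wx":0,"wy":0,"wz":0,"grip":20},{"x":0,"y":0,"z":0,"wx":0,"wy":0,"wz":0,"grip":20},{"x":0,"y":0,"z":0,"wx":0,"wy":0,"wz":0,"grip":20}]'
```

```text
time: 6.05
eef_pos: [420.5, 312.7, 43.6]
tcp_rot: [-179.8, -0.2, 164.3]
wrist_force: [0.1, -1.0, -0.9]
finger_gap: 84.7
time: 6.38
eef_pos: [421.2, 313.1, 29.0]
tcp_rot: [-179.9, -0.1, 164.3]
wrist_force: [-0.4, -0.8, -0.6]
finger_gap: 85.1
time: 6.88
eef_pos: [422.2, 313.7, 30.4]
tcp_rot: [180.0, 0.0, 164.3]
wrist_force: [0.1, -0.8, -0.8]
finger_gap: 28.2
time: 7.13
eef_pos: [422.3, 313.7, 30.5]
tcp_rot: [180.0, 0.0, 164.3]
wrist_force: [1.4, 1.1, 1.0]
finger_gap: 23.7
```

```bash
python3 -m creep '[{"x":0,"y":0,"z":0,"wx":0,"wy":0,"wz":0,"grip":10},{"x":0,"y":0,"z":0,"wx":0,"wy":0,"wz":0,"grip":10},{"x":0,"y":0,"z":0,"wx":0,"wy":0,"wz":0,"grip":10}]' 70; python3 -c "
from h import *
im,P=cloud('side'); im2,P2=cloud('top')
a=cv2.resize(im[90:180,110:230],(427,320),interpolation=2);b=cv2.resize(im2[180:270,110:215],(373,320),interpolation=2)
cv2.imwrite('pics/g5.png',np.hstack([a,b]))
s=env.read_state(); print(s['eef_pos'],s['tcp_rot'],s['wrist_force'],s['ft_torque'])"
```

```text
time: 7.38
eef_pos: [422.5, 313.8, 30.6]
tcp_rot: [180.0, 0.0, 164.3]
wrist_force: [-0.3, -0.1, 3.0]
finger_gap: 22.8
[422.47854024 313.82698169  30.64687129] [1.79959647e+02 3.95238334e-02 1.64312793e+02] [ 0.82867724 -0.04324103  3.06692489] [ 0.02480825 -0.09349952  0.00625592]
```

View pics/g5.png

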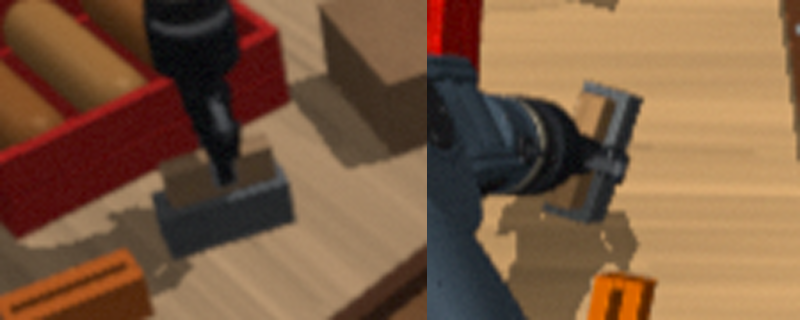

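```bash
python3 -m creep '[{"x":0,"y":0,"z":-4,"wx":0,"wy":0,"wz":0,"grip":10},{"x":0,"y":0,"z":-8,"wx":0,"wy":0,"wz":0,"grip":10},{"x":0,"y":0,"z":-10,"wx":0,"wy":0,"wz":0,"grip":10},{"x":0,"y":0,"z":-12,"wx":0,"wy":0,"wz":0,"grip":10},{"x":0,"y":0,"z":-12,"wx":0,"wy":0,"wz":0,"grip":10},{"x":0,"y":0,"z":-12,"wx":0,"wy":0,"wz":0,"grip":10},{"x":0,"y":0,"z":-12,"wx":0,"wy":0,"wz":0,"grip":10},{"x":0,"y":0,"z":-5,"wx":0,"wy":0,"wz":0.05,"grip":10},{"x":0,"y":0,"z":0,"wx":0,"wy":0,"wz":0.1,"grip":10},{"x":0,"y":0,"z":0,"wx":0,"wy":0,"wz":0.1,"grip":10},{"x":0,"y":0,"z":0,"wx":0,"wy":0,"wz":0.1,"grip":10},{"x":0,"y":0,"z":0,"wx":0,"wy":0,"wz":0.1,"grip":10},{"x":0,"y":0,"z":0,"wx":0,"wy":0,"wz":0.1,"grip":10},{"x":0,"y":0,"z":0,"wx":0,"wy":0,"wz":0.1,"grip":10},{"x":0,"y":0,"z":0,"wx":0,"wy":0,"wz":0.1,"grip":10},{"x":0,"y":0,"z":0,"wx":0,"wy":0,"wz":0.1,"grip":10},{"x":0,"y":0,"z":0,"wx":0,"wy":0,"wz":0.1,"grip":10},{"x":0,"y":0,"z":0,"wx":0,"wy":0,"wz":0.1,"grip":10},{"x":0,"y":0,"z":0,"wx":0,"wy":0,"wz":0.1,"grip":10},{"x":0,"y":0,"z":0,"wx":0,"wy":0,"wz":0,"grip":10}]'; python3 -c "
from h import *
go(462.5,-24.9,42,98.6)
im,_=env.capture('side'); im2,_=env.capture('top')
a=cv2.resize(im[60:180,110:270],(427,320),interpolation=2);b=cv2.resize(im2[150:270,110:250],(373,320),interpolation=2)
cv2.imwrite('pics/l1.png',np.hstack([a,b]))"
```

```text
time: 9.15
eef_pos: [422.4, 313.8, 106.3]
tcp_rot: [179.9, -0.0, 98.3]
wrist_force: [-0.6, -0.3, -0.9]
finger_gap: 22.9
wz -0.005 rad; then x -340.9 y -11.0 z 64.3 now [422.4 313.8 106.3] [ 1.7994e+02 -2.0000e-02  9.8330e+01] F [-0.6 -0.3 -0.9] gap 22.9 t 9.15
```

View pics/l1.png

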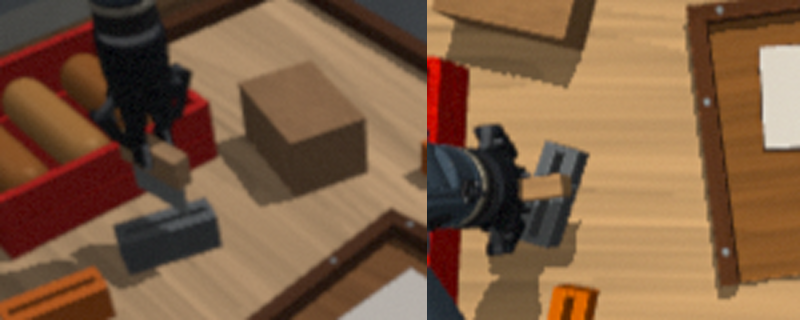

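```bash
python3 -m creep '[{"x":-20,"y":-1,"z":0,"wx":0,"wy":0,"wz":-0.005,"grip":10},{"x":-25,"y":-1,"z":0,"wx":0,"wy":0,"wz":0,"grip":10},{"x":-25,"y":-1,"z":0,"wx":0,"wy":0,"wz":0,"grip":10},{"x":-25,"y":-1,"z":0,"wx":0,"wy":0,"wz":0,"grip":10},{"x":-25,"y":-1,"z":0,"wx":0,"wy":0,"wz":0,"grip":10},{"x":-25,"y":-1,"z":0,"wx":0,"wy":0,"wz":0,"grip":10},{"x":-25,"y":-1,"z":0,"wx":0,"wy":0,"wz":0,"grip":10},{"x":-25,"y":-1,"z":0,"wx":0,"wy":0,"wz":0,"grip":10},{"x":-25,"y":-1,"z":0,"wx":0,"wy":0,"wz":0,"grip":10},{"x":-25,"y":-1,"z":0,"wx":0,"wy":0,"wz":0,"grip":10},{"x":-25,"y":-1,"z":0,"wx":0,"wy":0,"wz":0,"grip":10},{"x":-25,"y":0,"z":0,"wx":0,"wy":0,"wz":0,"grip":10},{"x":-25,"y":0,"z":10,"wx":0,"wy":0,"wz":0,"grip":10},{"x":-21,"y":0,"z":10,"wx":0,"wy":0,"wz":0,"grip":10},{"x":0,"y":0,"z":10,"wx":0,"wy":0,"wz":0,"grip":10},{"x":0,"y":0,"z":10,"wx":0,"wy":0,"wz":0,"grip":10},{"x":0,"y":0,"z":5,"wx":0,"wy":0,"wz":0,"grip":10},{"x":0,"y":0,"z":0,"wx":0,"wy":0,"wz":0,"grip":10},{"x":0,"y":0,"z":0,"wx":0,"wy":0,"wz":0,"grip":10}]'; python3 -c "
from h import *
go(462.5,-24.9,42,98.6)
o=[]
for n,(x,y,w,h) in dict(side=(200,120,140,140),top=(180,130,140,140)).items():
    im,_=env.capture(n); o.append(cv2.resize(im[y:y+h,x:x+w],(395,395),interpolation=2))
cv2.imwrite('pics/p1.png',np.hstack(o))"
```

```text
time: 10.83
eef_pos: [462.2, -24.2, 59.9]
tcp_rot: [-179.9, -0.0, 98.8]
wrist_force: [0.7, -0.3, -0.9]
finger_gap: 23.2
wz 0.004 rad; then x -0.8 y 0.1 z 17.9 now [462.2 -24.2  59.9] [-1.7995e+02 -4.0000e-02  9.8820e+01] F [ 0.7 -0.3 -0.9] gap 23.2 t 10.83
```

View pics/p1.png

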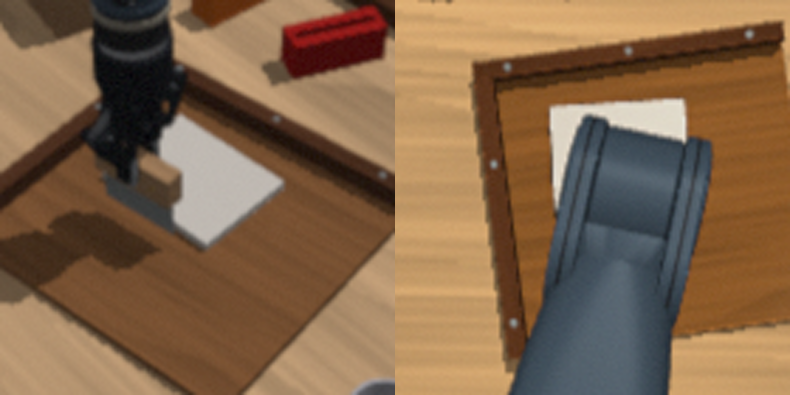

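```bash
cat >> h.py <<'E'
def show(name,zoff=25.6,regs=dict(side=(200,110,140,140),top=(180,130,140,140))):
    s=env.read_state(); p=s["eef_pos"]; yaw=s["tcp_rot"][2]; o=[]
    for n,(x,y,w,h) in regs.items():
        im,_=env.capture(n); k=395/w; b=cv2.resize(im[y:y+h,x:x+w],None,fx=k,fy=k,interpolation=2)
        zb=p[2]-zoff; bl=box(p[:2],yaw,-45,45,-1.5,1.5)
        if zoff is not None and n=="side":
            draw(b,n,bl,zb,(0,0,255),k,(x,y)); draw(b,n,bl,zb+45,(0,255,255),k,(x,y)); draw(b,n,box(p[:2],yaw,-50,50,-12,12),zb+45,(0,255,0),k,(x,y))
        draw(b,n,box((630.8,133),8.6,-318,0,-338,0),12,(255,255,0),k,(x,y))
        o.append(b)
    cv2.imwrite(f"pics/{name}.png",np.hstack(o))
E
python3 -c "
from h import *
show('p2')"
```

```text
(no output)
```

View pics/p2.png

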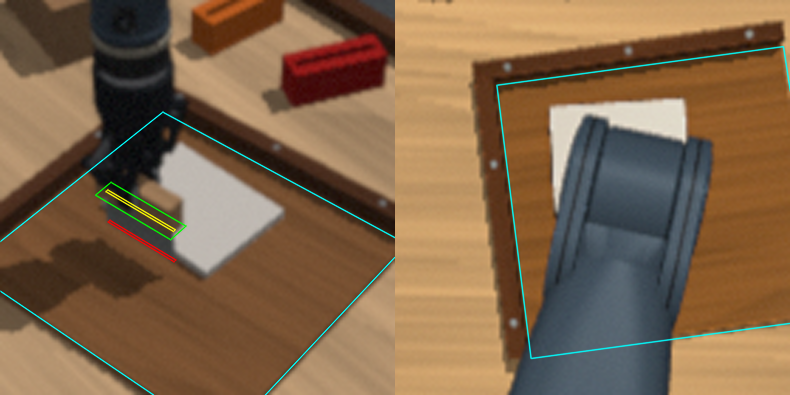

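```bash
python3 -c "
from h import *
im,P=cloud('side')
x,y=200,110
b=cv2.resize(im[150:220,225:275],(500,700),interpolation=2); cv2.imwrite('pics/z1.png',b[:590])
for u in (242,248,254,258):
    print(u,[(v,P[v,u].round(0).tolist(),im[v,u].tolist()) for v in range(168,206,3)])
"
```

```text
242 [(168, [440.0, -25.0, 158.0], [20, 15, 17]), (171, [439.0, -26.0, 149.0], [18, 18, 19]), (174, [424.0, -44.0, 160.0], [17, 16, 16]), (177, [423.0, -45.0, 150.0], [14, 14, 13]), (180, [440.0, -22.0, 111.0], [18, 17, 17]), (183, [458.0, 2.0, 68.0], [42, 45, 50]), (186, [458.0, 4.0, 54.0], [58, 59, 56]), (189, [458.0, 5.0, 41.0], [59, 60, 59]), (192, [467.0, 17.0, 13.0], [49, 77, 114]), (195, [457.0, 4.0, 16.0], [44, 75, 111]), (198, [452.0, -2.0, 11.0], [43, 71, 106]), (201, [447.0, -7.0, 7.0], [29, 44, 66]), (204, [434.0, -23.0, 15.0], [26, 44, 65])]
248 [(168, [443.0, -48.0, 173.0], [12, 14, 10]), (171, [450.0, -38.0, 150.0], [25, 26, 29]), (174, [447.0, -41.0, 143.0], [28, 32, 40]), (177, [448.0, -39.0, 129.0], [65, 68, 72]), (180, [450.0, -37.0, 115.0], [63, 65, 64]), (183, [448.0, -39.0, 106.0], [57, 55, 56]), (186, [454.0, -31.0, 84.0], [47, 56, 66]), (189, [459.0, -23.0, 62.0], [58, 59, 58]), (192, [463.0, -18.0, 42.0], [57, 59, 57]), (195, [471.0, -7.0, 15.0], [48, 73, 102]), (198, [465.0, -14.0, 11.0], [46, 78, 117]), (201, [456.0, -24.0, 13.0], [45, 71, 105]), (204, [447.
[... 491 characters left out ...]
, -25.0, 11.0], [54, 70, 92]), (201, [469.0, -36.0, 13.0], [49, 79, 118]), (204, [460.0, -47.0, 16.0], [43, 70, 106])]
258 [(168, [562.0, 50.0, 28.0], [162, 169, 174]), (171, [556.0, 44.0, 24.0], [175, 182, 188]), (174, [541.0, 27.0, 32.0], [174, 181, 188]), (177, [472.0, -53.0, 124.0], [99, 125, 153]), (180, [467.0, -59.0, 120.0], [88, 120, 155]), (183, [458.0, -70.0, 122.0], [79, 108, 136]), (186, [459.0, -68.0, 109.0], [43, 58, 73]), (189, [459.0, -68.0, 97.0], [42, 56, 72]), (192, [459.0, -68.0, 84.0], [41, 54, 67]), (195, [468.0, -57.0, 56.0], [57, 57, 56]), (198, [467.0, -57.0, 45.0], [60, 60, 59]), (201, [477.0, -45.0, 14.0], [47, 72, 103]), (204, [468.0, -55.0, 17.0], [49, 77, 116])]
```

View pics/z1.png

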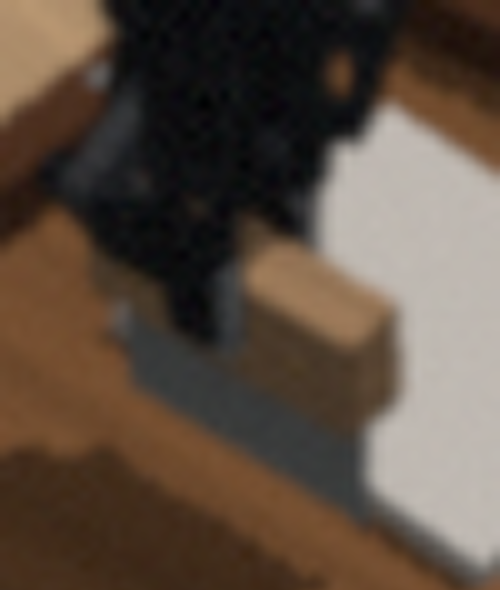

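```bash
python3 -m creep '[{"x":0,"y":0,"z":5,"wx":0,"wy":0,"wz":0,"grip":10},{"x":0,"y":0,"z":5,"wx":0,"wy":0,"wz":0,"grip":10},{"x":0,"y":0,"z":5,"wx":0,"wy":0,"wz":0,"grip":10},{"x":0,"y":0,"z":3,"wx":0,"wy":0,"wz":0,"grip":10},{"x":0,"y":0,"z":2,"wx":0,"wy":0,"wz":0,"grip":10},{"x":0,"y":0,"z":1,"wx":0,"wy":0,"wz":0,"grip":10},{"x":0,"y":0,"z":0,"wx":0,"wy":0,"wz":0,"grip":10}]'; python3 -c "
from h import *
go(462.5,-24.9,42,98.6)
im,P=cloud('side')
b=cv2.resize(im[155:215,225:285],(590,590),interpolation=2); cv2.imwrite('pics/z2.png',b)
for u in (242,248,254,258): print(u,[(v,P[v,u].round(0).tolist(),im[v,u].tolist()) for v in range(186,210,2)])
"
```

```text
time: 11.67
eef_pos: [462.4, -25.1, 38.7]
tcp_rot: [-180.0, -0.0, 98.7]
wrist_force: [-0.0, 0.6, -1.3]
finger_gap: 22.5
wz 0.002 rad; then x 0.2 y 0.1 z -3.3 now [462.4 -25.1  38.7] [-1.7996e+02 -2.0000e-02  9.8700e+01] F [-0.   0.6 -1.3] gap 22.5 t 11.67
242 [(186, [437.0, -25.0, 91.0], [18, 18, 21]), (188, [448.0, -9.0, 63.0], [32, 35, 39]), (190, [458.0, 4.0, 38.0], [55, 57, 56]), (192, [459.0, 6.0, 27.0], [59, 60, 59]), (194, [457.0, 4.0, 21.0], [59, 61, 60]), (196, [455.0, 3.0, 14.0], [46, 56, 68]), (198, [450.0, -3.0, 14.0], [28, 43, 64]), (200, [447.0, -8.0, 11.0], [26, 44, 67]), (202, [442.0, -14.0, 11.0], [26, 43, 65]), (204, [435.0, -22.0, 14.0], [22, 42, 63]), (206, [430.0, -28.0, 14.0], [26, 43, 64]), (208, [425.0, -33.0, 14.0], [27, 43, 62])]
248 [(186, [447.0, -39.0, 95.0], [66, 66, 65]), (188, [446.0, -39.0, 87.0], [63, 62, 61]), (190, [447.0, -38.0, 78.0], [62, 62, 63]), (192, [459.0, -22.0, 48.0], [47, 57, 67]), (194, [463.0, -17.0, 33.0], [59, 59, 58]), (196, [461.0, -19.0, 28.0], [59, 59, 58]), (198, [461.0, -19.0, 19.0], [61, 60, 61]), (200, [458.0, -22.0, 14.0], 
[... 536 characters left out ...]
), (202, [463.0, -43.0, 19.0], [60, 61, 61]), (204, [463.0, -43.0, 10.0], [38, 48, 63]), (206, [455.0, -52.0, 15.0], [27, 44, 64]), (208, [451.0, -57.0, 14.0], [26, 44, 67])]
258 [(186, [465.0, -61.0, 98.0], [88, 121, 155]), (188, [460.0, -67.0, 99.0], [88, 118, 153]), (190, [455.0, -72.0, 98.0], [57, 77, 100]), (192, [459.0, -68.0, 84.0], [42, 59, 74]), (194, [458.0, -68.0, 77.0], [40, 56, 72]), (196, [458.0, -69.0, 69.0], [41, 57, 72]), (198, [465.0, -59.0, 48.0], [44, 55, 67]), (200, [466.0, -58.0, 37.0], [59, 59, 58]), (202, [464.0, -61.0, 33.0], [61, 60, 58]), (204, [467.0, -56.0, 18.0], [63, 63, 62]), (206, [464.0, -59.0, 14.0], [46, 54, 65]), (208, [460.0, -64.0, 12.0], [32, 49, 71])]
```

View pics/z2.png

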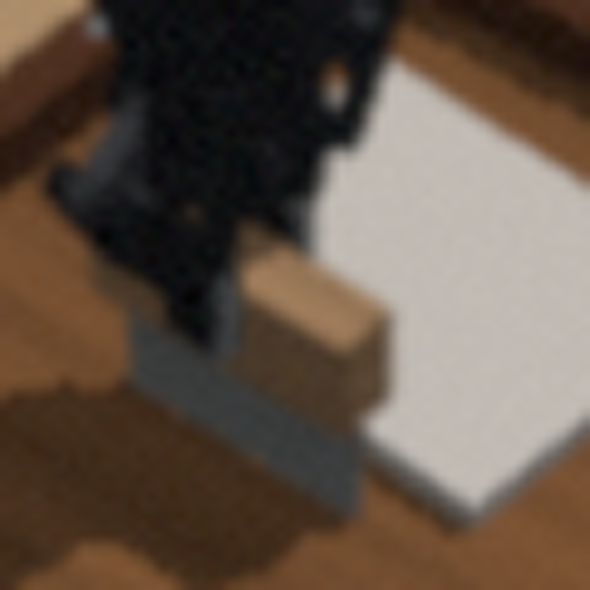

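```bash
python3 -m creep '[{"x":0,"y":3,"z":-1.5,"wx":0,"wy":0,"wz":0,"grip":10},{"x":0,"y":4,"z":0,"wx":0,"wy":0,"wz":0,"grip":10},{"x":0,"y":3,"z":0,"wx":0,"wy":0,"wz":0,"grip":10},{"x":0,"y":2,"z":0,"wx":0,"wy":0,"wz":0,"grip":10},{"x":0,"y":2,"z":0,"wx":0,"wy":0,"wz":0,"grip":10}]'; python3 -m creep '[{"x":0,"y":2,"z":0,"wx":0,"wy":0,"wz":0,"grip":10},{"x":0,"y":2,"z":0,"wx":0,"wy":0,"wz":0,"grip":10}]';python3 -m creep '[{"x":0,"y":2,"z":0,"wx":0,"wy":0,"wz":0,"grip":10},{"x":0,"y":2,"z":0,"wx":0,"wy":0,"wz":0,"grip":10}]'; python3 -m creep '[{"x":0,"y":2,"z":0,"wx":0,"wy":0,"wz":0,"grip":10},{"x":0,"y":2,"z":0,"wx":0,"wy":0,"wz":0,"grip":10}]'; python3 -c "
from h import *
show('p3')"
```

```text
time: 12.13
eef_pos: [477.1, -23.0, 40.9]
tcp_rot: [180.0, 0.0, 98.7]
wrist_force: [-0.0, 0.5, -2.0]
finger_gap: 22.9
time: 12.3
eef_pos: [480.6, -22.4, 40.6]
tcp_rot: [-180.0, 0.0, 98.7]
wrist_force: [-1.7, -0.5, -1.8]
finger_gap: 22.7
time: 12.47
eef_pos: [483.7, -22.0, 40.3]
tcp_rot: [-179.9, 0.0, 98.7]
wrist_force: [-1.6, -1.1, -0.9]
finger_gap: 22.7
time: 12.63
eef_pos: [488.2, -21.3, 40.4]
tcp_rot: [-179.9, 0.0, 98.7]
wrist_force: [-1.2, 0.0, -1.8]
finger_gap: 22.9
```

View pics/p3.png

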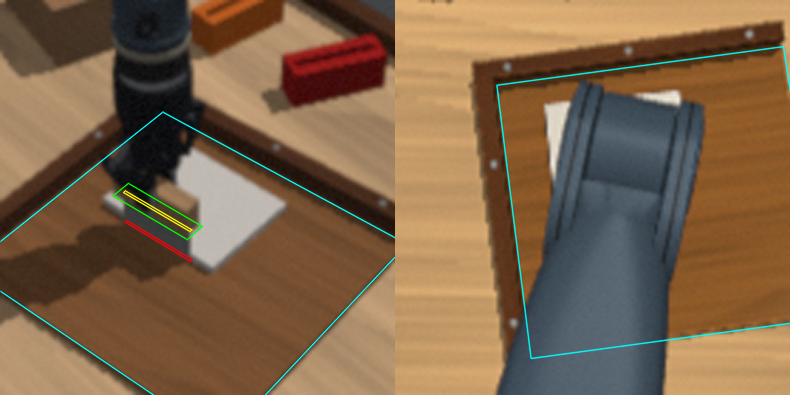

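```bash
python3 -m creep '[{"x":0,"y":2,"z":0,"wx":0,"wy":0,"wz":0,"grip":10},{"x":0,"y":2,"z":0,"wx":0,"wy":0,"wz":0,"grip":10},{"x":0,"y":2,"z":0,"wx":0,"wy":0,"wz":0,"grip":10},{"x":0,"y":2,"z":0,"wx":0,"wy":0,"wz":0,"grip":10}]'; python3 -m creep '[{"x":0,"y":2,"z":0,"wx":0,"wy":0,"wz":0,"grip":10},{"x":0,"y":2,"z":0,"wx":0,"wy":0,"wz":0,"grip":10},{"x":0,"y":2,"z":0,"wx":0,"wy":0,"wz":0,"grip":10},{"x":0,"y":2,"z":0,"wx":0,"wy":0,"wz":0,"grip":10}]'; python3 -m creep '[{"x":0,"y":2,"z":0,"wx":0,"wy":0,"wz":0,"grip":10},{"x":0,"y":2,"z":0,"wx":0,"wy":0,"wz":0,"grip":10},{"x":0,"y":2,"z":0,"wx":0,"wy":0,"wz":0,"grip":10}]'; python3 -c "
from h import *
show('p4',regs=dict(side=(215,120,110,110),top=(195,140,110,110)))
s=env.read_state(); print(s['ft_torque'])"
```

```text
time: 13.07
eef_pos: [496.4, -19.9, 40.7]
tcp_rot: [-180.0, -0.0, 98.7]
wrist_force: [-2.1, -0.5, -1.4]
finger_gap: 22.9
time: 13.4
eef_pos: [504.4, -18.6, 40.7]
tcp_rot: [-180.0, -0.0, 98.7]
wrist_force: [-2.0, -0.1, -1.7]
finger_gap: 22.8
time: 13.65
eef_pos: [510.4, -17.8, 40.7]
tcp_rot: [-180.0, -0.0, 98.7]
wrist_force: [-1.7, 0.6, -1.8]
finger_gap: 22.9
[-0.04379007  0.19211591  0.02604011]
```

View pics/p4.png

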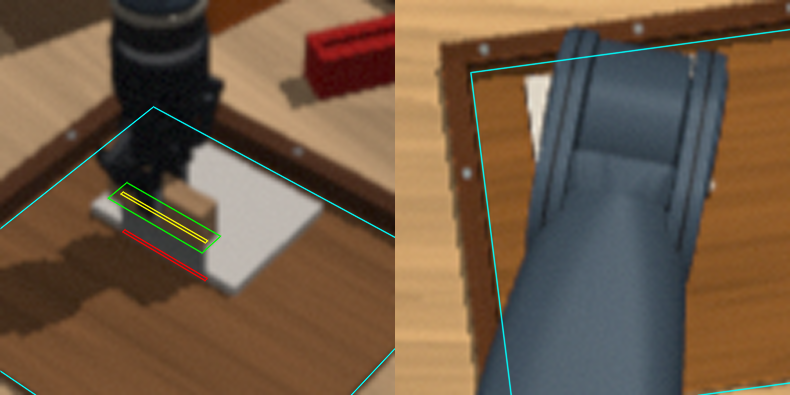

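```bash
python3 -m creep '[{"x":0,"y":2,"z":0,"wx":0,"wy":0,"wz":0,"grip":10},{"x":0,"y":2,"z":0,"wx":0,"wy":0,"wz":0,"grip":10},{"x":0,"y":1,"z":0,"wx":0,"wy":0,"wz":0,"grip":10},{"x":0,"y":1,"z":0,"wx":0,"wy":0,"wz":0,"grip":10}]'; python3 -m creep '[{"x":0,"y":1,"z":0,"wx":0,"wy":0,"wz":0,"grip":10},{"x":0,"y":1,"z":0,"wx":0,"wy":0,"wz":0,"grip":10}]'; python3 -m creep '[{"x":0,"y":1,"z":0,"wx":0,"wy":0,"wz":0,"grip":10}]'; python3 -m creep '[{"x":0,"y":0.7,"z":0,"wx":0,"wy":0,"wz":0,"grip":10}]'
```

```text
time: 14.08
eef_pos: [516.2, -17.0, 40.8]
tcp_rot: [-180.0, 0.0, 98.7]
wrist_force: [-2.1, -0.5, -0.9]
finger_gap: 22.4
time: 14.25
eef_pos: [518.1, -16.7, 40.8]
tcp_rot: [-180.0, 0.0, 98.7]
wrist_force: [-2.2, 0.1, 0.1]
finger_gap: 22.9
time: 14.33
eef_pos: [519.1, -16.5, 40.8]
tcp_rot: [-180.0, 0.0, 98.7]
wrist_force: [-1.6, -0.5, -0.8]
finger_gap: 23.0
time: 14.42
eef_pos: [519.9, -16.4, 40.8]
tcp_rot: [180.0, 0.0, 98.7]
wrist_force: [-3.0, 0.9, -0.5]
finger_gap: 23.0
```

```bash
python3 -m creep '[{"x":0,"y":0.7,"z":0,"wx":0,"wy":0,"wz":0,"grip":10}]'; python3 -m creep '[{"x":0,"y":0.7,"z":0,"wx":0,"wy":0,"wz":0,"grip":10}]'
```

```text
time: 14.5
eef_pos: [520.5, -16.3, 40.8]
tcp_rot: [180.0, 0.0, 98.7]
wrist_force: [-2.0, -0.7, -0.1]
finger_gap: 22.8
time: 14.58
eef_pos: [521.2, -16.2, 40.7]
tcp_rot: [-180.0, 0.0, 98.7]
wrist_force: [-2.7, -0.5, 0.4]
finger_gap: 22.8
```

```bash
python3 -m creep '[{"x":0,"y":0.7,"z":0,"wx":0,"wy":0,"wz":0,"grip":10}]'; python3 -m creep '[{"x":0,"y":0.7,"z":0,"wx":0,"wy":0,"wz":0,"grip":10}]'
```

```text
time: 14.67
eef_pos: [521.9, -16.1, 40.7]
tcp_rot: [-180.0, 0.0, 98.7]
wrist_force: [-1.2, -0.5, -0.6]
finger_gap: 22.4
time: 14.75
eef_pos: [522.6, -16.0, 40.7]
tcp_rot: [-180.0, 0.0, 98.7]
wrist_force: [-1.5, 0.1, -0.4]
finger_gap: 22.9
```

```bash
python3 -m creep '[{"x":0,"y":0.7,"z":0,"wx":0,"wy":0,"wz":0,"grip":10}]'; python3 -m creep '[{"x":0,"y":0.7,"z":0,"wx":0,"wy":0,"wz":0,"grip":10}]'
```

```text
time: 14.83
eef_pos: [523.2, -15.9, 40.7]
tcp_rot: [-180.0, 0.0, 98.7]
wrist_force: [-2.1, -1.0, -0.2]
finger_gap: 23.1
time: 14.92
eef_pos: [524.0, -15.8, 40.7]
tcp_rot: [-180.0, -0.0, 98.7]
wrist_force: [-2.0, -0.5, -0.7]
finger_gap: 22.5
```

```bash
python3 -m creep '[{"x":0,"y":0.7,"z":0,"wx":0,"wy":0,"wz":0,"grip":10}]'
```

```text
time: 15.0
eef_pos: [524.7, -15.7, 40.7]
tcp_rot: [-180.0, -0.0, 98.7]
wrist_force: [-2.0, -0.5, -1.1]
finger_gap: 22.8
```

```bash
python3 -m creep '[{"x":0,"y":0.7,"z":0,"wx":0,"wy":0,"wz":0,"grip":10}]'
```

```text
time: 15.08
eef_pos: [525.4, -15.5, 40.7]
tcp_rot: [-180.0, -0.0, 98.7]
wrist_force: [-1.9, -0.0, -0.9]
finger_gap: 22.8
```

```bash
python3 -m creep '[{"x":0,"y":0.5,"z":0,"wx":0,"wy":0,"wz":0,"grip":10}]'
```

```text
time: 15.17
eef_pos: [525.9, -15.5, 40.7]
tcp_rot: [180.0, -0.0, 98.7]
wrist_force: [-1.4, -0.6, -1.0]
finger_gap: 22.8
```

```bash
python3 -c "
from h import *
show('p5',regs=dict(side=(225,120,80,80),top=(205,140,80,80)))"
```

```text
(no output)
```

View pics/p5.png

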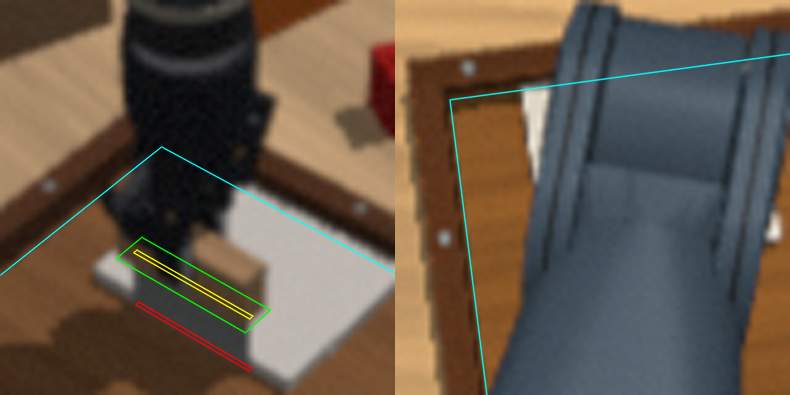

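```bash
python3 -m creep '[{"x":0,"y":0.6,"z":0,"wx":0,"wy":0,"wz":0,"grip":10}]'; python3 -m creep '[{"x":0,"y":0.6,"z":0,"wx":0,"wy":0,"wz":0,"grip":10}]'
```

```text
time: 15.35
eef_pos: [526.3, -15.4, 40.7]
tcp_rot: [-180.0, 0.0, 98.7]
wrist_force: [-3.1, 0.4, -0.1]
finger_gap: 22.6
time: 15.43
eef_pos: [526.9, -15.3, 40.7]
tcp_rot: [-180.0, 0.0, 98.7]
wrist_force: [-1.5, -0.9, -0.7]
finger_gap: 22.4
```

```bash
python3 -m creep '[{"x":0,"y":0.6,"z":0,"wx":0,"wy":0,"wz":0,"grip":10}]'; python3 -m creep '[{"x":0,"y":0.6,"z":0,"wx":0,"wy":0,"wz":0,"grip":10}]'
```

```text
time: 15.52
eef_pos: [527.6, -15.2, 40.7]
tcp_rot: [-180.0, -0.0, 98.7]
wrist_force: [-2.8, -1.0, -0.6]
finger_gap: 22.7
time: 15.6
eef_pos: [527.7, -15.2, 40.7]
tcp_rot: [-179.9, 0.0, 98.7]
wrist_force: [-4.1, -1.3, 0.6]
finger_gap: 22.8
```

```bash
python3 -m creep '[{"x":0,"y":0.6,"z":0,"wx":0,"wy":0,"wz":0,"grip":10}]'
```

```text
time: 15.68
eef_pos: [527.8, -15.1, 40.5]
tcp_rot: [-179.9, -0.0, 98.7]
wrist_force: [-5.0, -1.1, 0.2]
finger_gap: 22.6
```

```bash
python3 -m creep '[{"x":0,"y":0.6,"z":0,"wx":0,"wy":0,"wz":0,"grip":10}]'; python3 -m creep '[{"x":0,"y":0.6,"z":0,"wx":0,"wy":0,"wz":0,"grip":10}]'
```

```text
time: 15.77
eef_pos: [527.8, -15.1, 40.3]
tcp_rot: [-179.8, -0.0, 98.7]
wrist_force: [-6.4, -0.0, 1.2]
finger_gap: 22.9
time: 15.85
eef_pos: [527.9, -15.0, 40.2]
tcp_rot: [-179.8, -0.0, 98.7]
wrist_force: [-6.7, -0.5, 1.6]
finger_gap: 22.8
```

```bash
python3 -m creep '[{"x":0,"y":0.6,"z":0,"wx":0,"wy":0,"wz":0,"grip":10}]'
```

```text
time: 15.93
eef_pos: [527.9, -15.0, 40.1]
tcp_rot: [-179.7, -0.0, 98.7]
wrist_force: [-7.3, -0.9, 1.6]
finger_gap: 22.9
```

```bash
python3 -m creep '[{"x":0,"y":-2,"z":0,"wx":0,"wy":0,"wz":0,"grip":10},{"x":0,"y":-3,"z":0,"wx":0,"wy":0,"wz":0,"grip":10},{"x":0,"y":-5,"z":0,"wx":0,"wy":0,"wz":0,"grip":10},{"x":0,"y":-8,"z":0,"wx":0,"wy":0,"wz":0,"grip":10},{"x":0,"y":-8,"z":-5,"wx":0,"wy":0,"wz":0,"grip":10},{"x":0,"y":-8,"z":-10,"wx":0,"wy":0,"wz":0,"grip":10},{"x":0,"y":0,"z":-15,"wx":0,"wy":0,"wz":0,"grip":10},{"x":0,"y":0,"z":-15,"wx":0,"wy":0,"wz":0,"grip":10},{"x":0,"y":0,"z":-10,"wx":0,"wy":0,"wz":-0.05,"grip":10}]'; python3 -m creep '[{"x":0,"y":0,"z":0,"wx":0,"wy":0,"wz":-0.11,"grip":10},{"x":0,"y":0,"z":0,"wx":0,"wy":0,"wz":-0.11,"grip":10},{"x":0,"y":0,"z":0,"wx":0,"wy":0,"wz":-0.11,"grip":10},{"x":0,"y":0,"z":0,"wx":0,"wy":0,"wz":-0.11,"grip":10},{"x":0,"y":0,"z":0,"wx":0,"wy":0,"wz":-0.11,"grip":10},{"x":0,"y":0,"z":0,"wx":0,"wy":0,"wz":-0.11,"grip":10},{"x":0,"y":0,"z":0,"wx":0,"wy":0,"wz":-0.11,"grip":10},{"x":0,"y":0,"z":0,"wx":0,"wy":0,"wz":-0.11,"grip":10},{"x":0,"y":0,"z":0,"wx":0,"wy":0,"wz":-0.11,"grip":10},{"x":0,"y":0,"z":0,"wx":0,"wy":0,"wz":-0.11,"grip":10},{"x":0,"y":0,"z":0,"wx":0,"wy":0,"wz":-0.11,"grip":10},{"x":0,"y":0,"z":0,"wx":0,"wy":0,"wz":-0.11,"grip":10},{"x":0,"y":0,"z":0,"wx":0,"wy":0,"wz":-0.11,"grip":10},{"x":0,"y":0,"z":0,"wx":0,"wy":0,"wz":-0.09,"grip":10},{"x":0,"y":0,"z":0,"wx":0,"wy":0,"wz":0,"grip":10}]'; python3 -c "
from h import *
go(606.6,-108.4,41.5,-171.4)"
```

```text
time: 16.68
eef_pos: [497.3, -20.1, 98.0]
tcp_rot: [179.8, 0.1, 101.6]
wrist_force: [-0.7, -0.6, -1.8]
finger_gap: 23.0
time: 17.93
eef_pos: [496.8, -20.0, 96.4]
tcp_rot: [-180.0, 0.1, -171.3]
wrist_force: [0.1, 0.1, -1.9]
finger_gap: 22.9
wz 0.002 rad; then x -95.3 y -103.8 z 54.9 now [496.8 -20.   96.4] [-1.7999e+02  8.0000e-02 -1.7126e+02] F [ 0.1  0.1 -1.9] gap 22.9 t 17.93
```

```bash
python3 -m creep '[{"x":-8,"y":-14,"z":0,"wx":0,"wy":0,"wz":0,"grip":10},{"x":-13,"y":-15,"z":0,"wx":0,"wy":0,"wz":0,"grip":10},{"x":-15,"y":-15,"z":0,"wx":0,"wy":0,"wz":0,"grip":10},{"x":-15,"y":-15,"z":0,"wx":0,"wy":0,"wz":0,"grip":10},{"x":-15,"y":-15,"z":0,"wx":0,"wy":0,"wz":0,"grip":10},{"x":-15,"y":-15,"z":0,"wx":0,"wy":0,"wz":0,"grip":10},{"x":-14,"y":-15,"z":0,"wx":0,"wy":0,"wz":0,"grip":10},{"x":0,"y":0,"z":10,"wx":0,"wy":0,"wz":0,"grip":10},{"x":0,"y":0,"z":10,"wx":0,"wy":0,"wz":0,"grip":10},{"x":0,"y":0,"z":5,"wx":0,"wy":0,"wz":0,"grip":10},{"x":0,"y":0,"z":0,"wx":0,"wy":0,"wz":0,"grip":10}]'; python3 -c "
from h import *
go(606.6,-108.4,41.5,-171.4)
show('q1',regs=dict(side=(215,110,110,110),top=(200,130,110,110)))
im,P=cloud('side')
hsv=cv2.cvtColor(im,cv2.COLOR_BGR2HSV); m=np.zeros((384,512),np.uint8); m[120:230,220:330]=((hsv[120:230,220:330,1]<60)&(hsv[120:230,220:330,2]>140))*255
cs,_=cv2.findContours(m,cv2.RETR_EXTERNAL,cv2.CHAIN_APPROX_NONE); c=max(cs,key=cv2.contourArea)
print(cv2.minAreaRect(atz('side',c[:,0],24)[:,:2].astype(np.float32)))
"
```

```text
time: 18.85
eef_pos: [603.9, -107.2, 68.1]
tcp_rot: [179.9, -0.3, -171.4]
wrist_force: [-0.5, -0.4, -1.5]
finger_gap: 22.5
wz 0.001 rad; then x -2.5 y -1.6 z 26.6 now [ 603.9 -107.2   68.1] [ 179.86   -0.27 -171.36] F [-0.5 -0.4 -1.5] gap 22.5 t 18.85
((586.2644653320312, 2.29803466796875), (120.28145599365234, 147.7509002685547), 8.5833101272583)
```

View pics/q1.png

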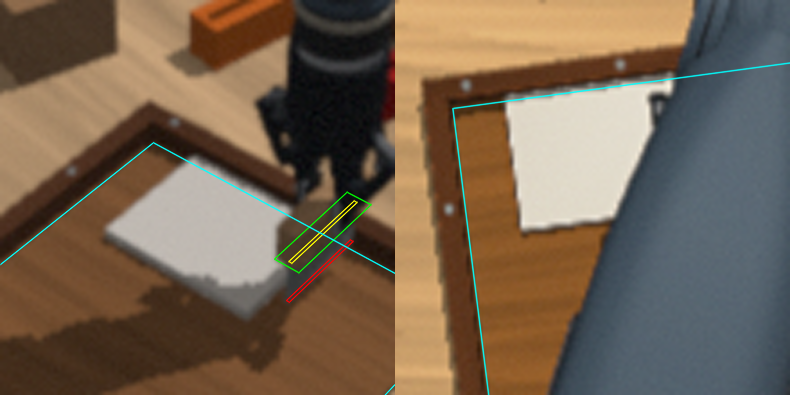

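```bash
python3 -c "
from h import *
a=np.radians(8.6); ex=np.array([np.cos(a),np.sin(a)]); ey=np.array([-np.sin(a),np.cos(a)]); C=np.array([630.8,133])
def cf(p): d=np.array(p)[:2]-C; return (d@ex).round(1),(d@ey).round(1)
for n,uv in (('top',(231.5,156.7)),('top',(200+(523-395)/3.59,130+233/3.59)),('side',(215+195/3.59,110+158/3.59)),('side',(215+105/3.59,110+230/3.59)),('side',(215+250/3.59,110+310/3.59))): print(n,cf(atz(n,uv,24)[0]))
im,_=env.capture('side')
cv2.imwrite('pics/q2.png',cv2.resize(im[150:210,255:325],(686,588),interpolation=2))
"
```

```text
top (np.float64(0.4), np.float64(-53.8))
top (np.float64(-125.6), np.float64(-51.3))
side (np.float64(-3.7), np.float64(-54.8))
side (np.float64(-125.4), np.float64(-52.9))
side (np.float64(-121.3), np.float64(-207.8))
```

View pics/q2.png

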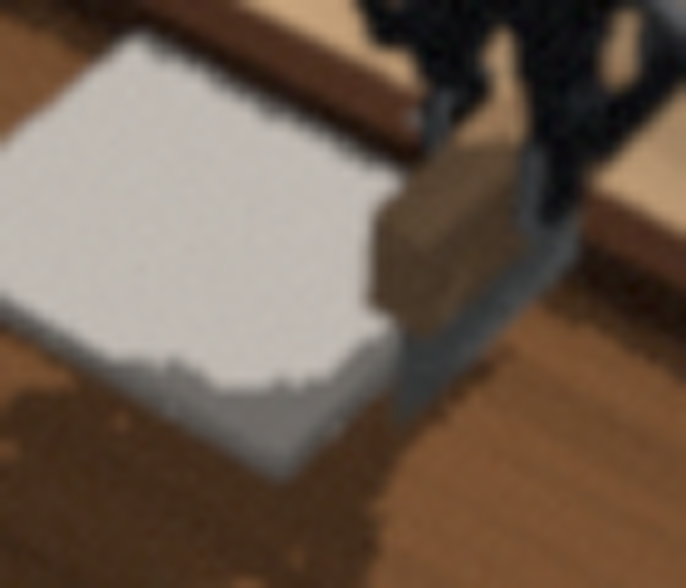

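```bash
python3 -m creep '[{"x":0,"y":0,"z":6,"wx":0,"wy":0,"wz":0,"grip":10},{"x":0,"y":0,"z":6,"wx":0,"wy":0,"wz":0,"grip":10},{"x":0,"y":0,"z":6,"wx":0,"wy":0,"wz":0,"grip":10},{"x":0,"y":0,"z":4,"wx":0,"wy":0,"wz":0,"grip":10},{"x":0,"y":0,"z":2,"wx":0,"wy":0,"wz":0,"grip":10},{"x":0,"y":0,"z":0,"wx":0,"wy":0,"wz":0,"grip":10},{"x":0,"y":0,"z":0,"wx":0,"wy":0,"wz":0,"grip":10}]'; python3 -c "
from h import *
go(606.6,-108.4,41.5,-171.4)
im,P=cloud('side')
cv2.imwrite('pics/q3.png',cv2.resize(im[150:210,255:325],(686,588),interpolation=2))
for u in (298,304,308): print(u,[(v,P[v,u].round(0).tolist(),im[v,u].tolist()) for v in range(164,202,2)])
"
```

```text
time: 19.63
eef_pos: [606.3, -108.4, 46.4]
tcp_rot: [180.0, -0.0, -171.3]
wrist_force: [0.8, -1.3, -1.8]
finger_gap: 22.7
wz 0.001 rad; then x -0.3 y -0.1 z 4.9 now [ 606.3 -108.4   46.4] [ 1.7999e+02 -3.0000e-02 -1.7134e+02] F [ 0.8 -1.3 -1.8] gap 22.7 t 19.63
298 [(164, [590.0, -92.0, 125.0], [20, 18, 20]), (166, [595.0, -87.0, 111.0], [22, 21, 22]), (168, [594.0, -89.0, 104.0], [40, 40, 39]), (170, [597.0, -86.0, 93.0], [61, 63, 64]), (172, [580.0, -102.0, 107.0], [71, 80, 89]), (174, [575.0, -108.0, 107.0], [54, 70, 88]), (176, [569.0, -113.0, 107.0], [52, 70, 89]), (178, [562.0, -121.0, 109.0], [52, 72, 91]), (180, [559.0, -124.0, 105.0], [48, 68, 87]), (182, [561.0, -123.0, 95.0], [38, 56, 73]), (184, [556.0, -127.0, 94.0], [39, 54, 71]), (186, [558.0, -126.0, 84.0], [40, 56, 71]), (188, [559.0, -126.0, 75.0], [43, 57, 72]), (190, [569.0, -118.0, 53.0], [47, 53, 61]), (192, [572.0, -115.0, 40.0], [54, 55, 53]), (194, [570.0, -117.0, 35.0], [56, 56, 55]), (196, [573.0, -116.0, 23.0], [52, 62, 77]), (198, [574.0, -115.0, 13.0], [38, 59, 86]), (200, [568.0, -121.0, 13.0], [49, 79,
[... 1014 characters left out ...]
, -121.0, 115.0], [39, 51, 60]), (172, [600.0, -123.0, 109.0], [52, 51, 50]), (174, [600.0, -123.0, 102.0], [60, 58, 56]), (176, [600.0, -124.0, 94.0], [62, 61, 60]), (178, [600.0, -125.0, 86.0], [61, 59, 58]), (180, [604.0, -122.0, 73.0], [50, 54, 60]), (182, [620.0, -109.0, 44.0], [49, 53, 56]), (184, [623.0, -107.0, 33.0], [62, 63, 60]), (186, [625.0, -106.0, 22.0], [58, 66, 77]), (188, [627.0, -106.0, 12.0], [44, 68, 99]), (190, [618.0, -113.0, 15.0], [45, 72, 110]), (192, [614.0, -118.0, 13.0], [46, 77, 114]), (194, [607.0, -124.0, 14.0], [51, 83, 122]), (196, [603.0, -128.0, 11.0], [50, 81, 118]), (198, [596.0, -135.0, 12.0], [52, 83, 122]), (200, [589.0, -142.0, 15.0], [50, 81, 122])]
```

View pics/q3.png

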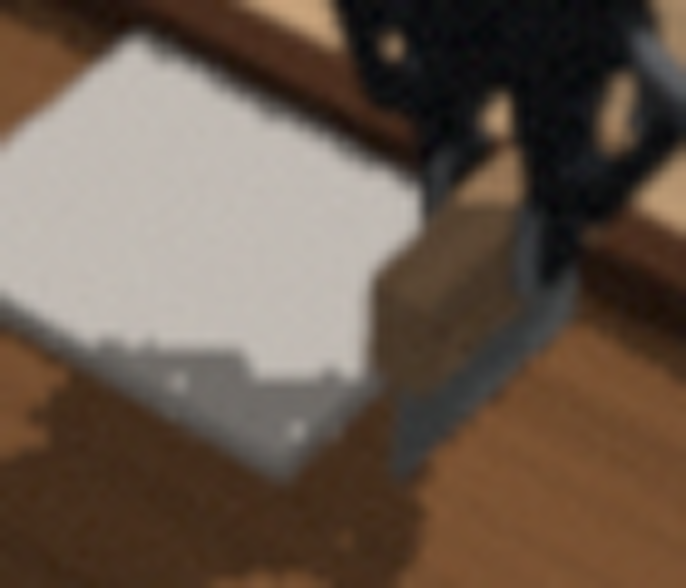

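```bash
python3 -m creep '[{"x":0,"y":0,"z":3,"wx":0,"wy":0,"wz":0,"grip":10},{"x":0,"y":2,"z":2,"wx":0,"wy":0,"wz":0,"grip":10},{"x":0,"y":4,"z":0,"wx":0,"wy":0,"wz":0,"grip":10},{"x":0,"y":4,"z":0,"wx":0,"wy":0,"wz":0,"grip":10},{"x":0,"y":3,"z":0,"wx":0,"wy":0,"wz":0,"grip":10},{"x":0,"y":2,"z":0,"wx":0,"wy":0,"wz":0,"grip":10},{"x":0,"y":2,"z":0,"wx":0,"wy":0,"wz":0,"grip":10},{"x":0,"y":2,"z":0,"wx":0,"wy":0,"wz":0,"grip":10}]'; python3 -m creep '[{"x":0,"y":2,"z":0,"wx":0,"wy":0,"wz":0,"grip":10},{"x":0,"y":2,"z":0,"wx":0,"wy":0,"wz":0,"grip":10}]'; python3 -m creep '[{"x":0,"y":2,"z":0,"wx":0,"wy":0,"wz":0,"grip":10},{"x":0,"y":2,"z":0,"wx":0,"wy":0,"wz":0,"grip":10}]'; python3 -m creep '[{"x":0,"y":2,"z":0,"wx":0,"wy":0,"wz":0,"grip":10},{"x":0,"y":2,"z":0,"wx":0,"wy":0,"wz":0,"grip":10}]'; python3 -m creep '[{"x":0,"y":2,"z":0,"wx":0,"wy":0,"wz":0,"grip":10},{"x":0,"y":2,"z":0,"wx":0,"wy":0,"wz":0,"grip":10}]'
```

```text
time: 20.35
eef_pos: [603.7, -89.3, 41.9]
tcp_rot: [-180.0, 0.0, -171.3]
wrist_force: [-0.3, 0.4, -1.3]
finger_gap: 23.1
time: 20.52
eef_pos: [603.1, -85.5, 41.8]
tcp_rot: [-180.0, 0.0, -171.3]
wrist_force: [0.0, -1.1, -2.5]
finger_gap: 23.0
time: 20.68
eef_pos: [602.4, -81.6, 41.7]
tcp_rot: [-180.0, 0.0, -171.3]
wrist_force: [-0.0, -0.1, -1.8]
finger_gap: 23.3
time: 20.85
eef_pos: [601.9, -78.4, 41.7]
tcp_rot: [-179.9, -0.0, -171.4]
wrist_force: [0.1, -1.1, -1.7]
finger_gap: 23.1
time: 21.02
eef_pos: [601.3, -74.2, 41.7]
tcp_rot: [-179.9, -0.0, -171.4]
wrist_force: [0.1, -1.8, -2.1]
finger_gap: 23.2
```

```bash
python3 -m creep '[{"x":0,"y":2,"z":0,"wx":0,"wy":0,"wz":0,"grip":10},{"x":0,"y":2,"z":0,"wx":0,"wy":0,"wz":0,"grip":10},{"x":0,"y":2,"z":0,"wx":0,"wy":0,"wz":0,"grip":10},{"x":0,"y":2,"z":0,"wx":0,"wy":0,"wz":0,"grip":10}]'; python3 -m creep '[{"x":0,"y":2,"z":0,"wx":0,"wy":0,"wz":0,"grip":10},{"x":0,"y":2,"z":0,"wx":0,"wy":0,"wz":0,"grip":10},{"x":0,"y":2,"z":0,"wx":0,"wy":0,"wz":0,"grip":10},{"x":0,"y":2,"z":0,"wx":0,"wy":0,"wz":0,"grip":10}]'; python3 -m creep '[{"x":0,"y":2,"z":0,"wx":0,"wy":0,"wz":0,"grip":10},{"x":0,"y":2,"z":0,"wx":0,"wy":0,"wz":0,"grip":10},{"x":0,"y":2,"z":0,"wx":0,"wy":0,"wz":0,"grip":10},{"x":0,"y":2,"z":0,"wx":0,"wy":0,"wz":0,"grip":10}]'; python3 -c "
from h import *
show('q4',regs=dict(side=(215,110,110,110),top=(200,130,110,110)))"
```

```text
time: 21.35
eef_pos: [600.0, -65.8, 41.7]
tcp_rot: [-180.0, -0.0, -171.3]
wrist_force: [0.2, -1.7, -1.9]
finger_gap: 22.8
time: 21.68
eef_pos: [598.8, -57.8, 41.7]
tcp_rot: [-180.0, 0.0, -171.3]
wrist_force: [0.5, -1.3, -2.1]
finger_gap: 22.5
time: 22.02
eef_pos: [597.6, -49.9, 41.7]
tcp_rot: [-180.0, 0.0, -171.3]
wrist_force: [-0.1, -0.2, -1.9]
finger_gap: 22.5
```

View pics/q4.png

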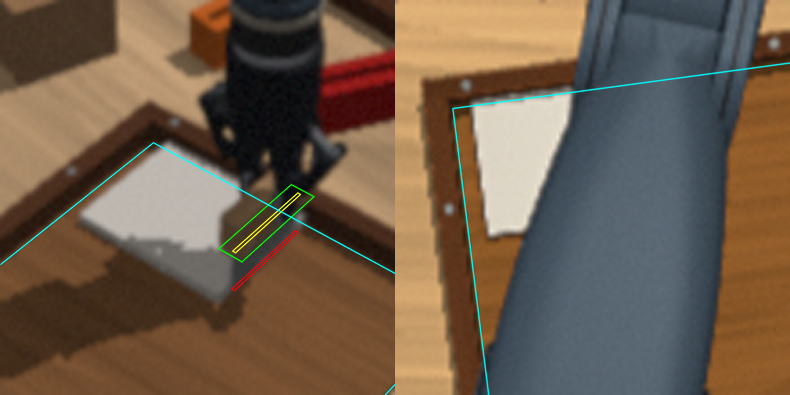

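```bash
python3 -m creep '[{"x":0,"y":2,"z":0,"wx":0,"wy":0,"wz":0,"grip":10},{"x":0,"y":2,"z":0,"wx":0,"wy":0,"wz":0,"grip":10},{"x":0,"y":2,"z":0,"wx":0,"wy":0,"wz":0,"grip":10}]'; python3 -m creep '[{"x":0,"y":1.5,"z":0,"wx":0,"wy":0,"wz":0,"grip":10},{"x":0,"y":1.5,"z":0,"wx":0,"wy":0,"wz":0,"grip":10},{"x":0,"y":1,"z":0,"wx":0,"wy":0,"wz":0,"grip":10}]'; python3 -m creep '[{"x":0,"y":1,"z":0,"wx":0,"wy":0,"wz":0,"grip":10},{"x":0,"y":1,"z":0,"wx":0,"wy":0,"wz":0,"grip":10}]'
```

```text
time: 22.37
eef_pos: [596.7, -44.1, 41.7]
tcp_rot: [-180.0, 0.0, -171.3]
wrist_force: [0.3, -1.5, -0.9]
finger_gap: 22.6
time: 22.62
eef_pos: [596.1, -40.0, 41.7]
tcp_rot: [-180.0, -0.0, -171.3]
wrist_force: [0.0, -1.9, -0.7]
finger_gap: 23.1
time: 22.78
eef_pos: [595.8, -38.2, 41.7]
tcp_rot: [-180.0, 0.0, -171.3]
wrist_force: [-0.1, -2.0, -1.7]
finger_gap: 23.1
```

```bash
python3 -m creep '[{"x":0,"y":0.7,"z":0,"wx":0,"wy":0,"wz":0,"grip":10}]'; python3 -m creep '[{"x":0,"y":0.7,"z":0,"wx":0,"wy":0,"wz":0,"grip":10}]';python3 -m creep '[{"x":0,"y":0.7,"z":0,"wx":0,"wy":0,"wz":0,"grip":10}]'
```

```text
time: 22.87
eef_pos: [595.7, -37.4, 41.7]
tcp_rot: [-180.0, -0.0, -171.3]
wrist_force: [0.1, -2.0, -0.9]
finger_gap: 22.7
time: 22.95
eef_pos: [595.6, -36.8, 41.7]
tcp_rot: [-180.0, -0.0, -171.3]
wrist_force: [0.3, -1.6, -1.7]
finger_gap: 22.9
time: 23.03
eef_pos: [595.5, -36.1, 41.7]
tcp_rot: [-180.0, -0.0, -171.3]
wrist_force: [0.5, -2.0, -1.6]
finger_gap: 22.9
```

```bash
python3 -m creep '[{"x":0,"y":0.7,"z":0,"wx":0,"wy":0,"wz":0,"grip":10}]'; python3 -m creep '[{"x":0,"y":0.7,"z":0,"wx":0,"wy":0,"wz":0,"grip":10}]'
```

```text
time: 23.12
eef_pos: [595.4, -35.4, 41.7]
tcp_rot: [-180.0, -0.0, -171.3]
wrist_force: [0.5, -2.0, -1.8]
finger_gap: 23.0
time: 23.2
eef_pos: [595.3, -34.7, 41.7]
tcp_rot: [-180.0, -0.0, -171.3]
wrist_force: [0.7, -1.0, -2.3]
finger_gap: 22.5
```

```bash
python3 -m creep '[{"x":0,"y":0.7,"z":0,"wx":0,"wy":0,"wz":0,"grip":10}]'; python3 -m creep '[{"x":0,"y":0.7,"z":0,"wx":0,"wy":0,"wz":0,"grip":10}]'
```

```text
time: 23.28
eef_pos: [595.2, -34.1, 41.7]
tcp_rot: [-180.0, 0.0, -171.3]
wrist_force: [1.2, -1.1, -1.8]
finger_gap: 22.8
time: 23.37
eef_pos: [595.1, -33.3, 41.7]
tcp_rot: [-180.0, 0.0, -171.3]
wrist_force: [-0.2, -2.6, -2.3]
finger_gap: 23.2
```

```bash
python3 -m creep '[{"x":0,"y":0.7,"z":0,"wx":0,"wy":0,"wz":0,"grip":10}]'; python3 -m creep '[{"x":0,"y":0.7,"z":0,"wx":0,"wy":0,"wz":0,"grip":10}]'
```

```text
time: 23.45
eef_pos: [595.0, -32.6, 41.7]
tcp_rot: [180.0, 0.0, -171.3]
wrist_force: [0.5, -1.9, -2.4]
finger_gap: 23.0
time: 23.53
eef_pos: [594.9, -31.9, 41.7]
tcp_rot: [-180.0, 0.0, -171.3]
wrist_force: [0.8, -2.2, -1.6]
finger_gap: 23.1
```

```bash
python3 -m creep '[{"x":0,"y":0.7,"z":0,"wx":0,"wy":0,"wz":0,"grip":10}]'; python3 -m creep '[{"x":0,"y":0.7,"z":0,"wx":0,"wy":0,"wz":0,"grip":10}]'
```

```text
time: 23.62
eef_pos: [594.8, -31.2, 41.7]
tcp_rot: [-180.0, 0.0, -171.3]
wrist_force: [0.5, -2.2, -1.9]
finger_gap: 23.0
time: 23.7
eef_pos: [594.7, -30.5, 41.7]
tcp_rot: [-180.0, 0.0, -171.3]
wrist_force: [-0.1, -1.6, -1.8]
finger_gap: 22.7
```

```bash
python3 -m creep '[{"x":0,"y":0.7,"z":0,"wx":0,"wy":0,"wz":0,"grip":10}]'; python3 -m creep '[{"x":0,"y":0.7,"z":0,"wx":0,"wy":0,"wz":0,"grip":10}]'
```

```text
time: 23.78
eef_pos: [594.6, -30.2, 41.7]
tcp_rot: [-180.0, -0.0, -171.3]
wrist_force: [1.1, -2.9, -1.9]
finger_gap: 22.7
time: 23.87
eef_pos: [594.6, -30.1, 41.7]
tcp_rot: [-179.9, -0.0, -171.4]
wrist_force: [0.7, -4.2, -2.3]
finger_gap: 23.2
```

Contact with the y batten at y ≈ -30.2. I'll press up to about 7 N.

```bash
python3 -m creep '[{"x":0,"y":0.6,"z":0,"wx":0,"wy":0,"wz":0,"grip":10}]'; python3 -m creep '[{"x":0,"y":0.6,"z":0,"wx":0,"wy":0,"wz":0,"grip":10}]'
```

```text
time: 23.95
eef_pos: [594.5, -30.0, 41.7]
tcp_rot: [-179.8, -0.0, -171.4]
wrist_force: [-0.2, -5.2, -2.6]
finger_gap: 22.6
time: 24.03
eef_pos: [594.5, -30.0, 41.7]
tcp_rot: [-179.8, -0.0, -171.4]
wrist_force: [1.9, -6.4, -3.2]
finger_gap: 22.6
```

```bash
python3 -m creep '[{"x":0,"y":0.6,"z":0,"wx":0,"wy":0,"wz":0,"grip":10}]'; python3 -m creep '[{"x":0,"y":0.6,"z":0,"wx":0,"wy":0,"wz":0,"grip":10}]'
```

```text
time: 24.12
eef_pos: [594.5, -29.9, 41.7]
tcp_rot: [-179.7, -0.0, -171.4]
wrist_force: [1.1, -7.4, -3.4]
finger_gap: 22.9
time: 24.2
eef_pos: [594.5, -29.9, 41.8]
tcp_rot: [-179.6, -0.0, -171.4]
wrist_force: [-0.1, -8.5, -3.9]
finger_gap: 22.8
```

```bash
python3 -m creep '[{"x":0,"y":-2,"z":0,"wx":0,"wy":0,"wz":0,"grip":10},{"x":0,"y":-3,"z":0,"wx":0,"wy":0,"wz":0,"grip":10},{"x":0,"y":-5,"z":0,"wx":0,"wy":0,"wz":0,"grip":10},{"x":0,"y":-8,"z":0,"wx":0,"wy":0,"wz":0,"grip":10},{"x":0,"y":-8,"z":-5,"wx":0,"wy":0,"wz":0,"grip":10},{"x":0,"y":-8,"z":-10,"wx":0,"wy":0,"wz":0,"grip":10},{"x":0,"y":0,"z":-15,"wx":0,"wy":0,"wz":0,"grip":10},{"x":0,"y":0,"z":-15,"wx":0,"wy":0,"wz":0,"grip":10},{"x":0,"y":0,"z":-15,"wx":0,"wy":0,"wz":0,"grip":10},{"x":0,"y":0,"z":-5,"wx":0,"wy":0,"wz":0.05,"grip":10},{"x":0,"y":0,"z":0,"wx":0,"wy":0,"wz":0.1,"grip":10},{"x":0,"y":0,"z":0,"wx":0,"wy":0,"wz":0.1,"grip":10},{"x":0,"y":0,"z":0,"wx":0,"wy":0,"wz":0.1,"grip":10},{"x":0,"y":0,"z":0,"wx":0,"wy":0,"wz":0.074,"grip":10},{"x":0,"y":0,"z":0,"wx":0,"wy":0,"wz":0,"grip":10}]'; python3 -c "
from h import *
go(422.5,313.8,105,164.3)
print(atz('top',[145,144],90),atz('side',[228,106],60))"
```

```text
time: 25.45
eef_pos: [599.8, -61.1, 108.0]
tcp_rot: [180.0, 0.1, 164.3]
wrist_force: [-0.4, 0.9, -0.9]
finger_gap: 22.7
wz -0.001 rad; then x 272.1 y 312.9 z 3.0 now [599.8 -61.1 108. ] [1.7997e+02 8.0000e-02 1.6427e+02] F [-0.4  0.9 -0.9] gap 22.7 t 25.45
[[662.24498795 343.03456902  90.        ]] [[672.39547941 335.58925429  60.        ]]
```

```bash
python3 -m creep '[{"x":10,"y":11,"z":0,"wx":0,"wy":0,"wz":0,"grip":10},{"x":16,"y":19,"z":0,"wx":0,"wy":0,"wz":0,"grip":10},{"x":20,"y":23,"z":0,"wx":0,"wy":0,"wz":0,"grip":10},{"x":20,"y":23,"z":0,"wx":0,"wy":0,"wz":0,"grip":10},{"x":20,"y":23,"z":0,"wx":0,"wy":0,"wz":0,"grip":10},{"x":20,"y":23,"z":0,"wx":0,"wy":0,"wz":0,"grip":10},{"x":20,"y":23,"z":0,"wx":0,"wy":0,"wz":0,"grip":10},{"x":20,"y":23,"z":0,"wx":0,"wy":0,"wz":0,"grip":10},{"x":20,"y":23,"z":0,"wx":0,"wy":0,"wz":0,"grip":10},{"x":20,"y":23,"z":0,"wx":0,"wy":0,"wz":0,"grip":10},{"x":20,"y":23,"z":0,"wx":0,"wy":0,"wz":0,"grip":10},{"x":20,"y":23,"z":0,"wx":0,"wy":0,"wz":0,"grip":10},{"x":20,"y":23,"z":0,"wx":0,"wy":0,"wz":0,"grip":10},{"x":16,"y":19,"z":0,"wx":0,"wy":0,"wz":0,"grip":10},{"x":10,"y":11,"z":0,"wx":0,"wy":0,"wz":0,"grip":10},{"x":0,"y":0,"z":0,"wx":0,"wy":0,"wz":0,"grip":10},{"x":0,"y":0,"z":0,"wx":0,"wy":0,"wz":0,"grip":10}]'; python3 -c "
from h import *
go(422.5,313.8,40,164.3)
show('r1',regs=dict(side=(225,125,80,80),top=(203,140,80,80)))
for n in ('side','top'):
    im,P=cloud(n); np.savez(f'd_{n}.npz',im=im,P=P); hsv=cv2.cvtColor(im,cv2.COLOR_BGR2HSV); m=np.zeros((384,512),np.uint8); sl=np.s_[120:230,200:330]; m[sl]=((hsv[sl][...,1]<60)&(hsv[sl][...,2]>120))*255
    cs,_=cv2.findContours(m,cv2.RETR_EXTERNAL,cv2.CHAIN_APPROX_NONE); c=max(cs,key=cv2.contourArea)
    r=cv2.minAreaRect(atz(n,c[:,0],24)[:,:2].astype(np.float32)); print(n,r)
    t=box(r[0],r[2],-r[1][0]/2,r[1][0]/2,-r[1][1]/2,r[1][1]/2)
    a=np.radians(8.6); 
    for i in range(4):
        p,an,res,k=fitline(n,t[i],t[(i+1)%4],24,im,5); d=p-np.array([630.8,133]); print(i,'corner frame',(d@[np.cos(a),np.sin(a)]).round(1),(d@[-np.sin(a),np.cos(a)]).round(1),'angle',an.round(2),res.round(2))
"
```

```text
time: 26.87
eef_pos: [421.0, 314.9, 107.3]
tcp_rot: [180.0, 0.0, 164.6]
wrist_force: [0.4, -0.4, -1.4]
finger_gap: 22.7
wz 0.005 rad; then x -1.8 y -0.7 z 67.3 now [421.  314.9 107.3] [1.7999e+02 2.0000e-02 1.6457e+02] F [ 0.4 -0.4 -1.4] gap 22.7 t 26.87
side ((579.1165771484375, 46.01899337768555), (121.67924499511719, 157.01284790039062), 8.41273307800293)
0 corner frame -63.1 -155.9 angle 8.11 0.57
1 corner frame -2.6 -93.7 angle -82.09 1.03
2 corner frame -63.8 1.4 angle 8.6 0.63
3 corner frame -124.8 -78.9 angle -81.11 0.55
top ((581.6512451171875, 48.12872314453125), (122.58226013183594, 154.96963500976562), 8.608860969543457)
0 corner frame -61.1 -154.4 angle 8.26 0.54
1 corner frame -1.7 -73.5 angle -81.2 0.74
2 corner frame -60.6 0.8 angle 8.69 0.52
3 corner frame -122.1 -77.1 angle -81.61 0.81
```

View pics/r1.png

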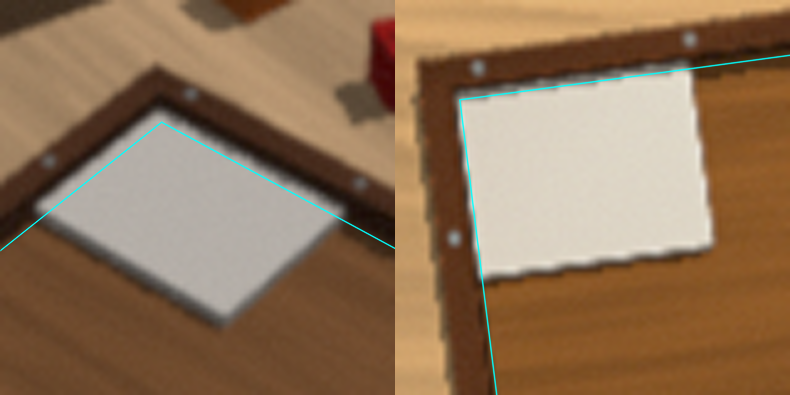

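```bash
python3 -c "
from h import *
a=np.load('d_side.npz')['im'][140:175,240:300]; b=np.load('d_top.npz')['im'][148:183,212:272]
f=lambda i:np.clip(cv2.resize(i,(780,290) if 0 else (600,290),interpolation=cv2.INTER_CUBIC).astype(float)*1.6,0,255).astype(np.uint8)
cv2.imwrite('pics/r2.png',np.vstack([f(a),f(b)]))
im=np.load('d_top.npz')['im']
# profile across +x batten on tile vs right of tile
a=np.radians(8.6);ex=np.array([np.cos(a),np.sin(a)]);ey=np.array([-np.sin(a),np.cos(a)])
for n in('top','side'):
  im=np.load(f'd_{n}.npz')['im']; g=cv2.cvtColor(im,cv2.COLOR_BGR2GRAY).astype(np.float32)
  for yy in (-20,-50,-80,-110,-140):
    s=np.arange(-10,16,1.); W=np.array([630.8,133])+s[:,None]*ex+yy*ey; uv=proj(n,np.c_[W,np.full(len(s),24)]).astype(np.float32)
    print(n,yy,cv2.remap(g,uv[:,0],uv[:,1],1).ravel().astype(int))
"
```

```text
top -20 [210 208 204 201 196 183 168 152 138 124 111  97  84  69  55  52  50  48
  49  53  58  63  68  73  79  83]
top -50 [212 212 212 211 206 199 192 179 156 136 114 101  86  72  61  53  45  43
  47  52  56  56  56  56  56  56]
top -80 [213 212 212 208 200 194 184 166 146 128 115 104  94  82  70  58  49  52
  57  60  61  60  59  59  59  58]
top -110 [215 215 215 213 211 208 196 182 169 152 134 117 101  83  66  50  52  55
  58  60  61  61  61  59  58  56]
top -140 [215 214 208 201 195 179 162 143 127 119 109 101  85  71  55  51  51  51
  52  54  56  59  59  60  60  61]
side -20 [162 157 153 147 141 132 122 112 101  90  79  69  58  48  39  33  28  26
  27  28  30  33  36  39  42  44]
side -50 [168 164 158 151 140 127 116 105  93  82  71  62  53  45  38  32  29  28
  28  28  29  31  33  36  39  42]
side -80 [171 169 165 158 151 140 127 113  97  83  71  60  50  41  31  27  26  26
  26  26  26  29  33  36  38  41]
side -110 [159 153 145 136 128 119 109  99  89  80  70  60  50  39  31  29  28  28
  27  28  30  33  36  38  40  43]
side -140 [165 160 155 146 135 126 115 103  91  80  68  58  48  38  30  26  24  25
  26  28  29  33  36  39  42  45]
```

View pics/r2.png

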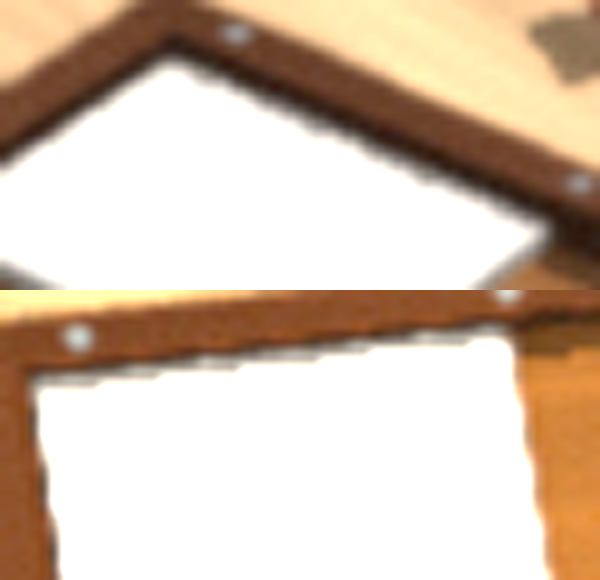

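The tile looks flush on both edges. The grey strip along the +x batten is its shadow, because it is even along the whole edge. There is time to spare, so I'll confirm x with a second gentle blade touch before putting the scraper back.

```bash
python3 -m creep '[{"x":0,"y":0,"z":0,"wx":0,"wy":0,"wz":0.1,"grip":10},{"x":0,"y":0,"z":0,"wx":0,"wy":0,"wz":0.11,"grip":10},{"x":0,"y":0,"z":0,"wx":0,"wy":0,"wz":0.11,"grip":10},{"x":0,"y":0,"z":0,"wx":0,"wy":0,"wz":0.11,"grip":10},{"x":0,"y":0,"z":0,"wx":0,"wy":0,"wz":0.11,"grip":10},{"x":0,"y":0,"z":0,"wx":0,"wy":0,"wz":0.11,"grip":10},{"x":0,"y":0,"z":0,"wx":0,"wy":0,"wz":0.11,"grip":10},{"x":0,"y":0,"z":0,"wx":0,"wy":0,"wz":0.11,"grip":10},{"x":0,"y":0,"z":0,"wx":0,"wy":0,"wz":0.11,"grip":10},{"x":0,"y":0,"z":0,"wx":0,"wy":0,"wz":0.11,"grip":10},{"x":0,"y":0,"z":0,"wx":0,"wy":0,"wz":0.061,"grip":10},{"x":0,"y":0,"z":0,"wx":0,"wy":0,"wz":0,"grip":10}]'; python3 -c "
from h import *
go(494,34.5,41.5,98.65)"
```

```text
time: 28.07
eef_pos: [422.1, 313.3, 106.7]
tcp_rot: [-180.0, 0.0, 98.3]
wrist_force: [-0.3, -1.5, -1.5]
finger_gap: 22.9
wz -0.006 rad; then x -286.4 y 29.1 z 65.2 now [422.1 313.3 106.7] [-1.7999e+02  1.0000e-02  9.8280e+01] F [-0.3 -1.5 -1.5] gap 22.9 t 28.07
```

```bash
python3 -m creep '[{"x":-15,"y":2,"z":0,"wx":0,"wy":0,"wz":-0.006,"grip":10},{"x":-25,"y":2.5,"z":0,"wx":0,"wy":0,"wz":0,"grip":10},{"x":-25,"y":2.5,"z":0,"wx":0,"wy":0,"wz":0,"grip":10},{"x":-25,"y":2.5,"z":0,"wx":0,"wy":0,"wz":0,"grip":10},{"x":-25,"y":2.5,"z":0,"wx":0,"wy":0,"wz":0,"grip":10},{"x":-25,"y":2.5,"z":0,"wx":0,"wy":0,"wz":0,"grip":10},{"x":-25,"y":2.5,"z":0,"wx":0,"wy":0,"wz":0,"grip":10},{"x":-25,"y":2.5,"z":0,"wx":0,"wy":0,"wz":0,"grip":10},{"x":-25,"y":2.5,"z":0,"wx":0,"wy":0,"wz":0,"grip":10},{"x":-25,"y":2.5,"z":0,"wx":0,"wy":0,"wz":0,"grip":10},{"x":-25,"y":2.5,"z":0,"wx":0,"wy":0,"wz":0,"grip":10},{"x":-21,"y":2,"z":5,"wx":0,"wy":0,"wz":0,"grip":10},{"x":0,"y":0,"z":12,"wx":0,"wy":0,"wz":0,"grip":10},{"x":0,"y":0,"z":15,"wx":0,"wy":0,"wz":0,"grip":10},{"x":0,"y":0,"z":13,"wx":0,"wy":0,"wz":0,"grip":10},{"x":0,"y":0,"z":10,"wx":0,"wy":0,"wz":0,"grip":10},{"x":0,"y":0,"z":0,"wx":0,"wy":0,"wz":0,"grip":10},{"x":0,"y":0,"z":0,"wx":0,"wy":0,"wz":0,"grip":10}]'; python3 -c "
from h import *
go(494,34.5,41.5,98.65)
show('s1',regs=dict(side=(215,120,100,100),top=(203,140,100,100)))
a=np.radians(8.6); d=env.read_state()['eef_pos'][:2]-[630.8,133]; print(d@[np.cos(a),np.sin(a)],d@[-np.sin(a),np.cos(a)])"
```

```text
time: 29.57
eef_pos: [492.8, 36.2, 50.9]
tcp_rot: [-179.9, -0.0, 98.8]
wrist_force: [-0.4, 0.8, -1.2]
finger_gap: 23.0
wz 0.003 rad; then x -1.8 y 0.9 z 9.4 now [492.8  36.2  50.9] [-1.7989e+02 -3.0000e-02  9.8810e+01] F [-0.4  0.8 -1.2] gap 23.0 t 29.57
-149.44677286216282 -75.35709145050265
```

View pics/s1.png

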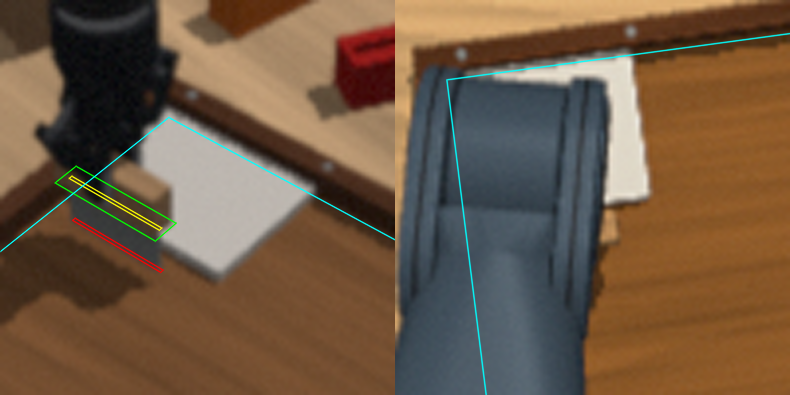

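```bash
python3 -m creep '[{"x":0,"y":0,"z":5,"wx":0,"wy":0,"wz":0,"grip":10},{"x":0,"y":2,"z":4.5,"wx":0,"wy":0,"wz":0,"grip":10},{"x":0,"y":4,"z":0,"wx":0,"wy":0,"wz":0,"grip":10},{"x":0,"y":4,"z":0,"wx":0,"wy":0,"wz":0,"grip":10},{"x":0,"y":4,"z":0,"wx":0,"wy":0,"wz":0,"grip":10},{"x":0,"y":2,"z":0,"wx":0,"wy":0,"wz":0,"grip":10},{"x":0,"y":2,"z":0,"wx":0,"wy":0,"wz":0,"grip":10}]'; python3 -m creep '[{"x":0,"y":1,"z":0,"wx":0,"wy":0,"wz":0,"grip":10},{"x":0,"y":1,"z":0,"wx":0,"wy":0,"wz":0,"grip":10}]'; python3 -m creep '[{"x":0,"y":1,"z":0,"wx":0,"wy":0,"wz":0,"grip":10}]'; python3 -m creep '[{"x":0,"y":1,"z":0,"wx":0,"wy":0,"wz":0,"grip":10}]'
```

```text
time: 30.25
eef_pos: [512.1, 38.8, 42.4]
tcp_rot: [180.0, 0.0, 98.8]
wrist_force: [-0.2, 0.2, -1.7]
finger_gap: 22.6
time: 30.42
eef_pos: [513.7, 39.0, 42.3]
tcp_rot: [-180.0, 0.0, 98.8]
wrist_force: [0.7, 0.3, -1.2]
finger_gap: 23.0
time: 30.5
eef_pos: [514.6, 39.2, 42.2]
tcp_rot: [-180.0, -0.0, 98.8]
wrist_force: [-0.7, 0.6, -2.2]
finger_gap: 22.6
time: 30.58
eef_pos: [515.5, 39.3, 42.2]
tcp_rot: [-180.0, -0.0, 98.8]
wrist_force: [-0.4, 0.3, -1.6]
finger_gap: 22.9
```

```bash
python3 -m creep '[{"x":0,"y":0.7,"z":0,"wx":0,"wy":0,"wz":0,"grip":10}]'; python3 -m creep '[{"x":0,"y":0.7,"z":0,"wx":0,"wy":0,"wz":0,"grip":10}]'; python3 -c "
from h import *
a=np.radians(8.6); d=env.read_state()['eef_pos'][:2]-[630.8,133]; print(d@[np.cos(a),np.sin(a)],d@[-np.sin(a),np.cos(a)])"
```

```text
time: 30.67
eef_pos: [516.3, 39.4, 42.2]
tcp_rot: [180.0, -0.0, 98.8]
wrist_force: [-0.3, -0.5, -1.6]
finger_gap: 22.8
time: 30.75
eef_pos: [516.9, 39.6, 42.2]
tcp_rot: [-180.0, -0.0, 98.8]
wrist_force: [0.4, 0.0, -1.2]
finger_gap: 23.0
-126.59589001991677 -75.35337778911806
```

```bash
python3 -m creep '[{"x":0,"y":0.7,"z":0,"wx":0,"wy":0,"wz":0,"grip":10}]'; python3 -m creep '[{"x":0,"y":0.7,"z":0,"wx":0,"wy":0,"wz":0,"grip":10}]'; python3 -m creep '[{"x":0,"y":0.7,"z":0,"wx":0,"wy":0,"wz":0,"grip":10}]'
```

```text
time: 30.83
eef_pos: [517.6, 39.7, 42.2]
tcp_rot: [-180.0, -0.0, 98.8]
wrist_force: [0.5, 0.3, -1.6]
finger_gap: 22.7
time: 30.92
eef_pos: [518.3, 39.8, 42.2]
tcp_rot: [180.0, 0.0, 98.8]
wrist_force: [0.2, 0.3, -1.6]
finger_gap: 23.1
time: 31.0
eef_pos: [519.0, 39.9, 42.2]
tcp_rot: [-180.0, 0.0, 98.8]
wrist_force: [-0.1, 1.1, -1.9]
finger_gap: 22.7
```

```bash
python3 -m creep '[{"x":0,"y":0.7,"z":0,"wx":0,"wy":0,"wz":0,"grip":10}]'; python3 -m creep '[{"x":0,"y":0.7,"z":0,"wx":0,"wy":0,"wz":0,"grip":10}]'
```

```text
time: 31.08
eef_pos: [519.2, 39.9, 42.1]
tcp_rot: [-179.9, 0.0, 98.8]
wrist_force: [-1.9, -1.1, -1.4]
finger_gap: 22.7
time: 31.17
eef_pos: [519.3, 40.0, 41.9]
tcp_rot: [-179.9, 0.0, 98.8]
wrist_force: [-1.8, -0.2, -0.5]
finger_gap: 23.0
```

```bash
python3 -m creep '[{"x":0,"y":0.7,"z":0,"wx":0,"wy":0,"wz":0,"grip":10}]'; python3 -m creep '[{"x":0,"y":0.7,"z":0,"wx":0,"wy":0,"wz":0,"grip":10}]'
```

```text
time: 31.25
eef_pos: [519.4, 40.0, 41.7]
tcp_rot: [-179.8, 0.0, 98.7]
wrist_force: [-4.8, -0.4, 1.2]
finger_gap: 22.5
time: 31.33
eef_pos: [519.6, 40.0, 41.6]
tcp_rot: [-179.7, 0.0, 98.8]
wrist_force: [-5.7, -0.5, 0.6]
finger_gap: 23.0
```

Contact came at corner x = -124.2, the same as in the first push (-124.1), and it was stiff at once. So the tile was already home. Next I'll return the scraper.

```bash
python3 -m creep '[{"x":0,"y":-2,"z":0,"wx":0,"wy":0,"wz":0,"grip":10},{"x":0,"y":-3,"z":0,"wx":0,"wy":0,"wz":0,"grip":10},{"x":0,"y":-5,"z":0,"wx":0,"wy":0,"wz":0,"grip":10},{"x":0,"y":-8,"z":0,"wx":0,"wy":0,"wz":0,"grip":10},{"x":0,"y":-8,"z":-5,"wx":0,"wy":0,"wz":0,"grip":10},{"x":0,"y":-8,"z":-12,"wx":0,"wy":0,"wz":0,"grip":10},{"x":0,"y":0,"z":-15,"wx":0,"wy":0,"wz":0,"grip":10},{"x":0,"y":0,"z":-15,"wx":0,"wy":0,"wz":0,"grip":10},{"x":0,"y":0,"z":-12,"wx":0,"wy":0,"wz":-0.05,"grip":10},{"x":0,"y":0,"z":-6,"wx":0,"wy":0,"wz":-0.1,"grip":10},{"x":0,"y":0,"z":0,"wx":0,"wy":0,"wz":-0.11,"grip":10},{"x":0,"y":0,"z":0,"wx":0,"wy":0,"wz":-0.11,"grip":10},{"x":0,"y":0,"z":0,"wx":0,"wy":0,"wz":-0.11,"grip":10},{"x":0,"y":0,"z":0,"wx":0,"wy":0,"wz":-0.11,"grip":10},{"x":0,"y":0,"z":0,"wx":0,"wy":0,"wz":-0.11,"grip":10},{"x":0,"y":0,"z":0,"wx":0,"wy":0,"wz":-0.11,"grip":10},{"x":0,"y":0,"z":0,"wx":0,"wy":0,"wz":-0.11,"grip":10},{"x":0,"y":0,"z":0,"wx":0,"wy":0,"wz":-0.11,"grip":10},{"x":0,"y":0,"z":0,"wx":0,"wy":0,"wz":-0.11,"grip":10},{"x":0,"y":0,"z":0,"wx":0,"wy":0,"wz":0,"grip":10}]'; python3 -c "
from h import *
go(422.5,313.8,95,164.3)"
```

```text
time: 33.0
eef_pos: [487.8, 35.1, 107.9]
tcp_rot: [180.0, 0.1, 164.2]
wrist_force: [0.5, -0.9, -0.4]
finger_gap: 22.8
wz -0.002 rad; then x 138.3 y 250.7 z 12.9 now [487.8  35.1 107.9] [1.7998e+02 6.0000e-02 1.6419e+02] F [ 0.5 -0.9 -0.4] gap 22.8 t 33.0
```

```bash
python3 -m creep '[{"x":8,"y":14,"z":0,"wx":0,"wy":0,"wz":-0.002,"grip":10},{"x":12,"y":22,"z":0,"wx":0,"wy":0,"wz":0,"grip":10},{"x":14,"y":26,"z":0,"wx":0,"wy":0,"wz":0,"grip":10},{"x":14,"y":26,"z":0,"wx":0,"wy":0,"wz":0,"grip":10},{"x":14,"y":26,"z":0,"wx":0,"wy":0,"wz":0,"grip":10},{"x":14,"y":26,"z":0,"wx":0,"wy":0,"wz":0,"grip":10},{"x":14,"y":26,"z":0,"wx":0,"wy":0,"wz":0,"grip":10},{"x":14,"y":26,"z":0,"wx":0,"wy":0,"wz":0,"grip":10},{"x":14,"y":26,"z":0,"wx":0,"wy":0,"wz":0,"grip":10},{"x":12,"y":20,"z":0,"wx":0,"wy":0,"wz":0,"grip":10},{"x":8.3,"y":12.7,"z":0,"wx":0,"wy":0,"wz":0,"grip":10},{"x":0,"y":0,"z":13,"wx":0,"wy":0,"wz":0,"grip":10},{"x":0,"y":0,"z":5,"wx":0,"wy":0,"wz":0,"grip":10},{"x":0,"y":0,"z":0,"wx":0,"wy":0,"wz":0,"grip":10},{"x":0,"y":0,"z":0,"wx":0,"wy":0,"wz":0,"grip":10},{"x":0,"y":0,"z":0,"wx":0,"wy":0,"wz":0,"grip":10}]'; python3 -c "
from h import *
import time
go(422.5,313.8,30.6,164.3)
show('t1',regs=dict(side=(130,100,90,90),top=(115,180,90,90)))
go(422.5,313.8,30.6,164.3)"
```

```text
time: 34.33
eef_pos: [423.6, 313.4, 89.6]
tcp_rot: [180.0, 0.0, 164.1]
wrist_force: [0.3, 0.4, -1.2]
finger_gap: 22.9
wz -0.004 rad; then x 1.2 y 0.0 z 59.0 now [423.6 313.4  89.6] [1.7999e+02 2.0000e-02 1.6409e+02] F [ 0.3  0.4 -1.2] gap 22.9 t 34.33
wz -0.003 rad; then x 1.4 y -0.3 z 59.3 now [424.  313.7  89.9] [1.7995e+02 5.0000e-02 1.6411e+02] F [-0.5  0.  -1.6] gap 22.8 t 34.43
```

View pics/t1.png

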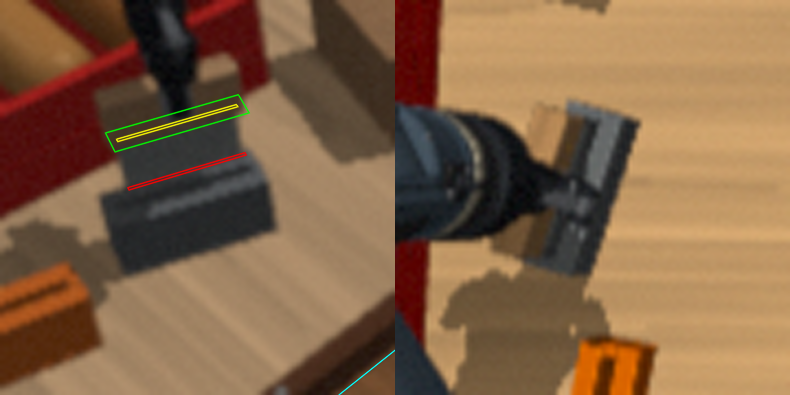

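```bash
python3 -m creep '[{"x":1.3,"y":-0.2,"z":0,"wx":0,"wy":0,"wz":-0.003,"grip":10},{"x":0,"y":0,"z":5,"wx":0,"wy":0,"wz":0,"grip":10},{"x":0,"y":0,"z":5,"wx":0,"wy":0,"wz":0,"grip":10},{"x":0,"y":0,"z":4,"wx":0,"wy":0,"wz":0,"grip":10},{"x":0,"y":0,"z":3,"wx":0,"wy":0,"wz":0,"grip":10}]'; python3 -m creep '[{"x":0,"y":0,"z":2,"wx":0,"wy":0,"wz":0,"grip":10},{"x":0,"y":0,"z":2,"wx":0,"wy":0,"wz":0,"grip":10}]'; python3 -m creep '[{"x":0,"y":0,"z":2,"wx":0,"wy":0,"wz":0,"grip":10},{"x":0,"y":0,"z":2,"wx":0,"wy":0,"wz":0,"grip":10}]'; python3 -c "
from h import *
show('t2',regs=dict(side=(130,100,90,90),top=(115,180,90,90)))
go(422.5,313.8,30.6,164.3)"
```

```text
time: 34.85
eef_pos: [421.6, 313.8, 71.1]
tcp_rot: [-179.9, -0.1, 164.4]
wrist_force: [0.2, -0.6, -1.3]
finger_gap: 22.9
time: 35.02
eef_pos: [421.8, 314.0, 67.6]
tcp_rot: [-180.0, -0.0, 164.4]
wrist_force: [0.0, 0.3, -1.3]
finger_gap: 22.7
time: 35.18
eef_pos: [422.1, 314.2, 64.1]
tcp_rot: [180.0, 0.0, 164.4]
wrist_force: [-0.1, -0.2, -1.9]
finger_gap: 22.8
wz 0.001 rad; then x -0.7 y -0.1 z 33.2 now [421.8 314.1  63.8] [-1.7998e+02 -3.0000e-02  1.6437e+02] F [-0.2 -0.7 -2. ] gap 22.8 t 35.28
```

View pics/t2.png

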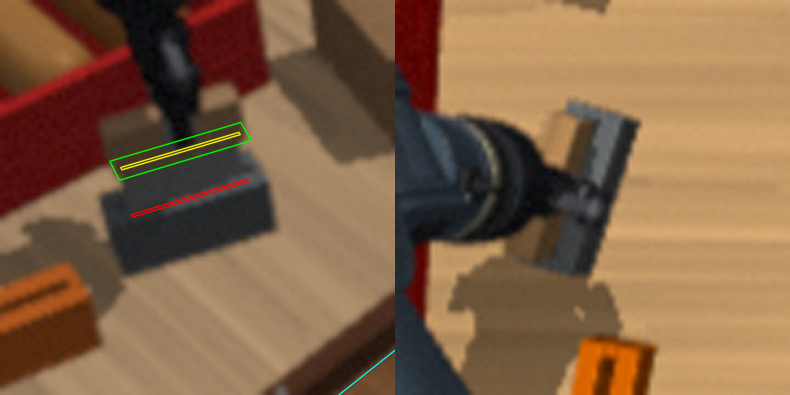

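```bash
python3 -m creep '[{"x":0,"y":0,"z":4,"wx":0,"wy":0,"wz":0,"grip":10},{"x":0,"y":0,"z":4,"wx":0,"wy":0,"wz":0,"grip":10}]';  python3 -m creep '[{"x":0,"y":0,"z":4,"wx":0,"wy":0,"wz":0,"grip":10},{"x":0,"y":0,"z":4,"wx":0,"wy":0,"wz":0,"grip":10}]'; python3 -m creep '[{"x":0,"y":0,"z":4,"wx":0,"wy":0,"wz":0,"grip":10},{"x":0,"y":0,"z":4,"wx":0,"wy":0,"wz":0,"grip":10}]'; python3 -m creep '[{"x":0,"y":0,"z":2,"wx":0,"wy":0,"wz":0,"grip":10},{"x":0,"y":0,"z":2,"wx":0,"wy":0,"wz":0,"grip":10},{"x":0,"y":0,"z":0,"wx":0,"wy":0,"wz":0,"grip":10}]'
```

```text
time: 35.45
eef_pos: [422.5, 314.4, 56.4]
tcp_rot: [180.0, 0.0, 164.4]
wrist_force: [-0.3, -0.7, -1.7]
finger_gap: 22.8
time: 35.62
eef_pos: [421.9, 314.1, 47.7]
tcp_rot: [-180.0, -0.0, 164.4]
wrist_force: [-0.1, 0.1, -1.5]
finger_gap: 22.4
time: 35.78
eef_pos: [421.9, 314.1, 39.6]
tcp_rot: [-180.0, -0.0, 164.4]
wrist_force: [-0.1, -0.4, -0.9]
finger_gap: 22.9
time: 36.03
eef_pos: [421.7, 314.0, 35.6]
tcp_rot: [-180.0, -0.0, 164.4]
wrist_force: [-0.3, -0.4, -1.8]
finger_gap: 22.6
```

```bash
python3 -m creep '[{"x":0,"y":0,"z":1,"wx":0,"wy":0,"wz":0,"grip":10},{"x":0,"y":0,"z":1,"wx":0,"wy":0,"wz":0,"grip":10},{"x":0,"y":0,"z":0,"wx":0,"wy":0,"wz":0,"grip":10}]'
```

```text
time: 36.28
eef_pos: [422.1, 314.2, 34.2]
tcp_rot: [180.0, 0.0, 164.4]
wrist_force: [0.7, -0.7, -0.9]
finger_gap: 23.3
```

```bash
python3 -m creep '[{"x":0,"y":0,"z":1,"wx":0,"wy":0,"wz":0,"grip":10},{"x":0,"y":0,"z":1,"wx":0,"wy":0,"wz":0,"grip":10},{"x":0,"y":0,"z":0,"wx":0,"wy":0,"wz":0,"grip":10}]'
```

```text
time: 36.53
eef_pos: [421.9, 314.1, 32.0]
tcp_rot: [-180.0, -0.0, 164.4]
wrist_force: [0.2, -1.0, -1.5]
finger_gap: 23.0
```

```bash
python3 -m creep '[{"x":0,"y":0,"z":1,"wx":0,"wy":0,"wz":0,"grip":10},{"x":0,"y":0,"z":0,"wx":0,"wy":0,"wz":0,"grip":10}]'; python3 -m creep '[{"x":0,"y":0,"z":0.7,"wx":0,"wy":0,"wz":0,"grip":10},{"x":0,"y":0,"z":0,"wx":0,"wy":0,"wz":0,"grip":10}]'
```

```text
time: 36.7
eef_pos: [421.9, 314.1, 31.0]
tcp_rot: [-180.0, -0.0, 164.4]
wrist_force: [-0.2, 0.2, -2.6]
finger_gap: 23.1
time: 36.87
eef_pos: [422.1, 314.2, 30.6]
tcp_rot: [180.0, 0.0, 164.4]
wrist_force: [-0.7, -1.1, -0.8]
finger_gap: 22.9
```

```bash
python3 -m creep '[{"x":0,"y":0,"z":0.5,"wx":0,"wy":0,"wz":0,"grip":10},{"x":0,"y":0,"z":0,"wx":0,"wy":0,"wz":0,"grip":10}]'
```

```text
time: 37.03
eef_pos: [422.2, 314.2, 30.6]
tcp_rot: [180.0, 0.0, 164.4]
wrist_force: [-1.4, -1.0, 2.8]
finger_gap: 23.1
```

```bash
python3 -m creep '[{"x":0,"y":0,"z":0,"wx":0,"wy":0,"wz":0,"grip":26},{"x":0,"y":0,"z":0,"wx":0,"wy":0,"wz":0,"grip":32},{"x":0,"y":0,"z":0,"wx":0,"wy":0,"wz":0,"grip":60},{"x":0,"y":0,"z":0,"wx":0,"wy":0,"wz":0,"grip":75},{"x":0,"y":0,"z":0,"wx":0,"wy":0,"wz":0,"grip":75},{"x":0,"y":0,"z":0,"wx":0,"wy":0,"wz":0,"grip":75},{"x":0,"y":0,"z":0,"wx":0,"wy":0,"wz":0,"grip":75},{"x":0,"y":0,"z":-5,"wx":0,"wy":0,"wz":0,"grip":75},{"x":0,"y":0,"z":-10,"wx":0,"wy":0,"wz":0,"grip":75},{"x":0,"y":0,"z":-15,"wx":0,"wy":0,"wz":0,"grip":75},{"x":0,"y":0,"z":-20,"wx":0,"wy":0,"wz":0,"grip":75},{"x":0,"y":0,"z":-25,"wx":0,"wy":0,"wz":0,"grip":75},{"x":0,"y":0,"z":-25,"wx":0,"wy":0,"wz":0,"grip":75},{"x":0,"y":0,"z":-25,"wx":0,"wy":0,"wz":0,"grip":75},{"x":20,"y":8,"z":-15,"wx":0,"wy":0,"wz":0,"grip":75},{"x":25,"y":10,"z":0,"wx":0,"wy":0,"wz":0,"grip":75},{"x":25,"y":10,"z":0,"wx":0,"wy":0,"wz":0,"grip":75},{"x":25,"y":10,"z":0,"wx":0,"wy":0,"wz":0,"grip":75},{"x":25,"y":10,"z":0,"wx":0,"wy":0,"wz":0,"grip":75},{"x":20,"y":8,"z":0,"wx":0,"wy":0,"wz":0,"grip":75}]'; python3 -m creep '[{"x":0,"y":0,"z":0,"wx":0,"wy":0,"wz":0,"grip":75},{"x":0,"y":0,"z":0,"wx":0,"wy":0,"wz":0,"grip":75}]'; python3 -c "
from h import *
o=[]
for n,c in (('side',(421,312.5)),('top',(423.4,314))):
    im,P=cloud(n); cv2.imwrite(f'pics/fin_{n}.png',cv2.resize(im,(800,600),interpolation=2))
    b=box(c,-16.5,-50,50,-12,12)
    for i in (0,2): print(n,i,*fitline(n,b[i],b[(i+1)%4],90,im,7))
    Z=P[...,2]; m=(Z>80)&(Z<100)&(P[...,0]>340)&(P[...,0]<500)&(P[...,1]>260)&(P[...,1]<360); print(n,m.sum(),P[m].mean(0),cv2.minAreaRect(P[m][:,:2].astype(np.float32)))
    x,y=((130,100),(115,180))[n=='top']; o.append(cv2.resize(im[y:y+90,x:x+90],(395,395),interpolation=2))
cv2.imwrite('pics/u1.png',np.hstack(o))
"
```

```text
time: 38.7
eef_pos: [301.0, 407.0, 171.5]
tcp_rot: [179.9, 0.0, 164.4]
wrist_force: [0.0, -0.3, 1.0]
finger_gap: 75.1
time: 38.87
eef_pos: [301.9, 406.5, 171.1]
tcp_rot: [179.9, 0.1, 164.5]
wrist_force: [1.8, 0.6, -0.5]
finger_gap: 74.9
side 0 [428.5876 297.153 ] -15.85395 0.79339 60
side 2 [411.34866 329.29   ] -15.278051 1.799392 41
side 226 [418.70559338 309.66688097  88.49749832] ((420.6368408203125, 313.0806884765625), (30.484392166137695, 99.3005599975586), 74.95287322998047)
top 0 [419.87814 302.4989 ] -15.5464115 0.4394862 60
top 2 [430.3906 323.9458] -15.899455 0.5352229 60
top 278 [422.26766038 313.08698027  88.42037813] ((422.9361572265625, 314.1395568847656), (24.79161262512207, 99.17870330810547), 74.09151458740234)
```

View pics/u1.png

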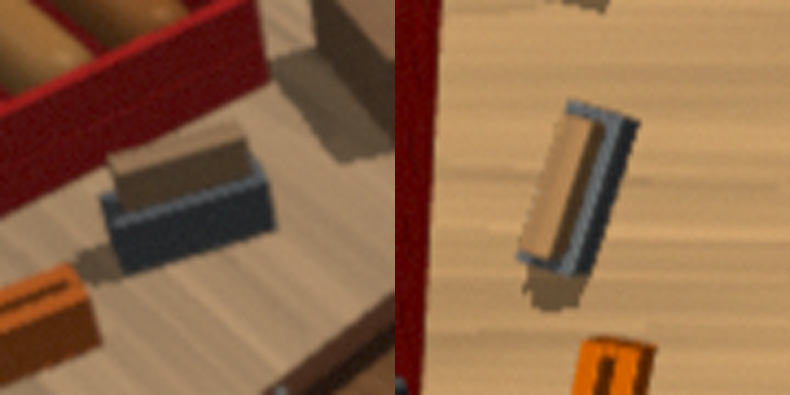

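View pics/fin_top.png

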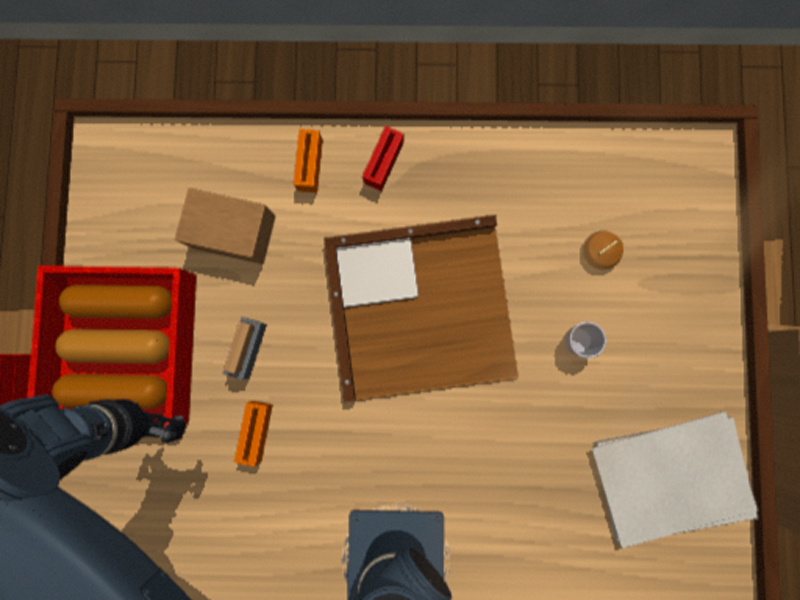

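View pics/fin_side.png

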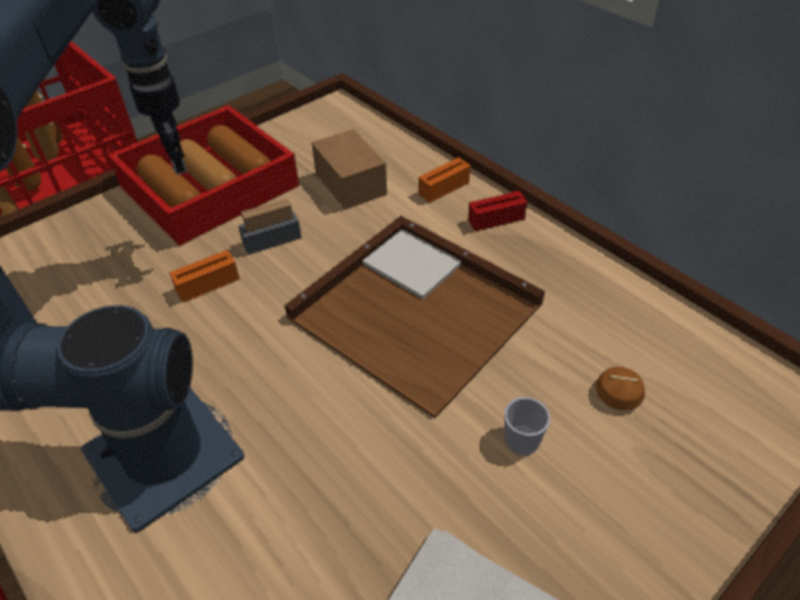

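The scraper is seated as before, the tile is in the corner, the bystanders haven't moved and the gripper is clear.

```bash
python3 -c "
from h import *
print(env.sign_off())"
```

```text
the job is handed in; nothing more can be done
None
```

I took the scraper from the grey stand, slid the tile with its blade against the +x batten and then the +y batten, and put the scraper back. I signed off at about 39 s of the 72 s allowed, and sign-off gives no verdict.

- **Tile:** it sits in the corner, square to the base within the measurement (the edges I could fit read 8.1 to 8.9° against the base's 8.6°). The highest force read was about 8.5 N. A second blade touch in x met stiff contact at the same place as the first push (-124.2 mm against -124.1 mm), so the tile was already home.
- **Scraper:** it is seated in the stand. Its handle lies within about 1 mm of where it started, with the top at about 90 mm.
- **Other things:** in the last pictures, everything else is where it was and the gripper is clear of it all.

**Checks that disagreed**
- **TCP height:** the reported TCP was about 34 mm below the real fingertips. My first grasp therefore closed on air above the handle; I corrected the height and gripped it on the second try.
- **+x edge in the camera:** it reads about 2 mm short of the batten. I put this down to the batten's shadow on the tile, as the blade contact shows the tile home.

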